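Condiments back into the holders they fit

ROBOT

A 6-joint arm with a two-finger parallel gripper is mounted at the origin on a cart in front of the work surface, level with it; the furniture and walls round the work are solid. World frame = base frame: x ahead of the robot, y to its left, z up, the work surface at z = 0. Lengths are in m, angles in rad, forces in N, time in s.
With the tool pointing down it reaches from about 0.15 to 0.775 m from the base axis. Payload 6.1 kg.
Tool frame: the origin (TCP) lies at the very end of the fingers, on their centre line; the grasp point (between the pads) lies 19 mm behind it; z points along the fingers, y is the line along which they close (so a half turn about z gives the same grasp; the last joint's range is limited). The gripper opens to 85 mm and grips with 20 to 120 N. Pads are 22 mm wide; open, the fingers measure 114 mm over their backs; the gripper's body (76 mm by 85 mm) begins 54 mm behind the grasp point. The pads swing forward as they close: fully open they stand 13 mm farther back than shut.
Start: joints at [1.151, 0.126, -0.04, 1.405, 0, 1.571], TCP at [0.214, 0.479, 0.231] pointing down, gripper open.
Joint ranges: [-2.72, 2.72], [-0.95, 1.95], [-1.27, 1.35], [-1.78, 2.02], [-1.46, 1.47], [-3.14, 3.14]. Speed limits (rad/s): [2.39, 2.39, 3.01, 3.14, 3.14, 3.14].

INTERFACE

Orientations are given as a 3x3 rotation matrix whose columns are the frame's x, y, z axes.
In Python, from station import ctrl, cams gives the robot as it stands. The module is installed in compiled form; this text tells all that it offers.
- The arm moves only by the tool servo_tool, never from a script. Its argument "commands" is a list of rows, each a list of 2 entries, a list of its own where there are three numbers: the shift along the tool's x, y, z in units of 0.02 m (1.0 is 0.02 m), then the turn, a rotation vector about the tool's x, y, z in units of 6 degrees (1.0 is 6 degrees). A call has 1 to 12 rows; each row shifts and turns the commanded pose from where the row before left it, along the tool's axes as they then stand; what a row does not reach is not made up. A row lasts 1/12 s, in which the tool goes at most 41.7 mm and 7.16 degrees, less where a joint would pass 70% of its speed; a pose out of reach is approached as far as the arm can. A call with a number of a shift or a turn outside -1 to 1 is refused whole. A call with a gripper value outside its range is refused whole. "grip" is the opening, from -1 (shut) to 1 (fully open), set as the call begins (left out, the last holds). The fingers move at their own pace and stop on an object; "squeeze" is the grip in N (left out, the last holds). Time passes only in rows, so rows that do not move let the fingers close. It gives the time, the measured TCP pose, the force, the opening and the grip force at its end, in the units of the state.
- ctrl.state(): the state, without advancing time (a new reading comes with each control period).
- cams.camera(name): name is "scene" or "top" or "wrist"; returns a dict with "frame" (480x640x3 uint8, red, green, blue), "vfov" (degrees; the focal length in pixels is half the picture's height over the tangent of half this angle, whatever the lens; pixels are square), "cx", "cy" (the principal point, pixels), "D" ([k1, k2, p1, p2, k3] as OpenCV has them; the pictures are not rectified), "R" (3x3) and "t" (3): a world point X has camera coordinates R X + t. Camera axes: x right, y down, z forward; pixel columns grow to the right and rows downward; lengths in m; the calibration is good to about 2 mm. A picture is of the moment at which its call begins. There is no depth.
- ctrl.hand_in(): hands the job in; it is judged then, once.
The state is a dict: "t": time; "q": joint angles; "joint_velocities": joint speeds; "joint_torque": joint torques, N m; "eef_pos": TCP position; "tool_rot": TCP orientation; "wrist_force": force on the tool from outside, world axes, zero at the start; "torque": the same for the moment, N m; "finger_gap": finger opening in m; "gripper_force": force on a finger pad.
Only numpy, scipy, OpenCV 4.12 (cv2) and the standard library are available. Lean on these libraries where they do the work, as an engineer would, in place of code of your own. Each camera call takes 0.05 s, during which the arm holds its last target. There are 200 camera calls.

TASK

The condiments were put back into the wrong holders of the wooden tray: the pepper mill and the steel shaker are perched on the two narrow holders, and the two spice jars rattle in the wide ones. Swap them round, setting things aside on the free worktop in front of the tray as needed: the mill into the tall sleeve, the shaker into the low wide holder and one spice jar into each narrow holder (either way round), all upright, fully down on the holder's floor and let go. Let none of them fall over, and leave the glass and the jar of spread where they stand.

Things in the scene. Friction and masses are not known exactly. Their poses are not given: they have to be found in the camera images.
- tall_sleeve: Tall turned wooden sleeve for the mill: round cup 92 mm across, 62 mm high, recess tapering from 77 mm across at the mouth to 68 mm at its floor, which is 6 mm above the underside. Origin: centre of its underside, z up. The four holders stand in one row along a low fixed tray, 101 mm apart, in any order; they are fixed, undersides 8 mm above the worktop.
- low_holder: Low wide turned wooden holder for the shaker: round disc 92 mm across, 28 mm high, recess tapering from 77 mm across at the mouth to 68 mm at its floor, which is 6 mm above the underside. Origin: centre of its underside, z up. Tray: 118 x 424 mm round the row. The worktop on the robot's side of its left end, centred 115 mm from the end holder, is free to set something down.
- narrow_holder_a: Low narrow turned wooden holder for a spice jar: round disc 92 mm across, 28 mm high, straight recess only 52 mm across, floor 6 mm above the underside. At the start the mill or the shaker is perched on its flat top and hides the recess. Origin: centre of its underside, z up.
- narrow_holder_b: The second narrow holder, the same as narrow_holder_a, with the other one of mill and shaker perched on it at the start. Over the rear half of the worktop, behind the tray, wall cabinets hang 0.6 m up: keep lifts low.
- mill: Dark brown wooden pepper mill, round, 58 mm across the foot, 170 mm high, about 0.18 kg. Its head, 48 mm across, spans heights 123 to 159 mm and is fixed to the body; it can be lifted by the head, gripped at its widest, 137 mm up (higher up it tapers and slips). A 12 mm knob on top. The body is 57 mm across up to 110 mm. Origin: centre of the underside, z up.
- shaker: Steel shaker, a plain grey closed cylinder 61 mm across and 86 mm high, about 0.16 kg. Origin: centre of the underside, z up.
- spice_jar_a: Glass spice jar with a black cap and a dark label, round, 41 mm across and 105 mm high, cap from 84 mm up, about 0.11 kg. At the start it stands in the tall sleeve or the low wide holder. Origin: centre of the underside, z up.
- spice_jar_b: Glass spice jar of the same size with a dark cap and a pale label, 41 mm across and 105 mm high, in the other one of these two holders at the start. Origin: centre of the underside, z up.
- glass: Clear drinking glass, 80 mm across, 91 mm high, standing upright on the worktop just beyond the tray's right end or close behind its left half. Not to be moved. Origin: centre of the underside.
- spread_jar: Jar of brown spread with a red lid, 58 x 62 mm, 86 mm high, on the worktop in the other one of these two places. Not to be moved. Origin: centre of the underside.
Mind the look-alikes: they are no part of the job. Leave any green look-alike of the spice_jar_b alone.

How it is judged:
At the end, for the whole second after the job is handed in: The mill stands in the tall sleeve, the shaker in the low wide holder and one spice jar in each narrow holder: each within 10 mm of its holder's axis, its underside less than 11 mm above the holder's underside (the recess floor is at 6 mm), upright within 0.1 rad and at rest (below 0.02 m/s) (horizontal distance between mill and tall_sleeve below 0.01 m and z of mill in the frame of tall_sleeve below 0.011 m and angle between each of mill, shaker's own z axis and vertical below 0.1 rad and linear speed of each of mill, shaker below 0.02 m/s and horizontal distance between shaker and low_holder below 0.01 m and z of shaker in the frame of low_holder below 0.011 m and (((horizontal distance between spice_jar_a and narrow_holder_a below 0.01 m and z of spice_jar_a in the frame of narrow_holder_a below 0.011 m and angle between spice_jar_a's own z axis and vertical below 0.1 rad and linear speed of spice_jar_a below 0.02 m/s) and (horizontal distance between spice_jar_b and narrow_holder_b below 0.01 m and z of spice_jar_b in the frame of narrow_holder_b below 0.011 m and angle between spice_jar_b's own z axis and vertical below 0.1 rad and linear speed of spice_jar_b below 0.02 m/s)) or ((horizontal distance between spice_jar_a and narrow_holder_b below 0.01 m and z of spice_jar_a in the frame of narrow_holder_b below 0.011 m and angle between spice_jar_a's own z axis and vertical below 0.1 rad and linear speed of spice_jar_a below 0.02 m/s) and (horizontal distance between spice_jar_b and narrow_holder_a below 0.01 m and z of spice_jar_b in the frame of narrow_holder_a below 0.011 m and angle between spice_jar_b's own z axis and vertical below 0.1 rad and linear speed of spice_jar_b below 0.02 m/s)))); the robot touches nothing.
It fails at once if the mill, the shaker or a spice jar falls over (tilts more than 0.7 rad) (angle between any of mill, shaker, spice_jar_a, spice_jar_b's own z axis and vertical above 0.7 rad).
It fails at once if the glass is pushed more than 20 mm or tipped more than 0.3 rad (distance of glass from where it was at the start of the episode above 0.02 m or angle between glass's own z axis and vertical above 0.3 rad).
It fails at once if the jar of spread is pushed more than 20 mm or tipped more than 0.3 rad (distance of spread_jar from where it was at the start of the episode above 0.02 m or angle between spread_jar's own z axis and vertical above 0.3 rad).
It also fails if it takes over 99 s, if anything falls off the work surface, if the arm or the gripper's body presses on something with over 40 N, if the wrist force passes 120 N, or if a joint passes its speed limit or range.

## Working session

There is one attempt and no reset: what is moved stays moved. The work goes in short steps, Python scripts to look and compute and a tool call to move; the robot and the scene stay as the last step left them, time stands still between calls to the robot, and variables do not carry over. Pictures are saved under pics/ and viewed, at most 14 in all, crops included, and the job is handed in when it is done.

Besides the shell and the picture viewer there is one more tool, called after "Emit:" by a JSON object that holds its "method" and its "body". servo_tool: Moves the arm, as the interface text tells. Its arguments: {"type":"object","properties":{"commands":{"type":"array","items":{"type":"array"}},"grip":{"type":"number"},"squeeze":{"type":"number"}},"required":["commands"]}

```bash
mkdir -p pics
cat > h.py <<'E'
import numpy as np, cv2
from station import ctrl, cams
def K(c):
    f=240/np.tan(np.radians(c["vfov"])/2); return np.array([[f,0,c["cx"]],[0,f,c["cy"]],[0,0,1.]])
def ray(c,uv):
    p=cv2.undistortPoints(np.array([[uv]],float),K(c),np.array(c["D"],float))[0,0]
    R=np.array(c["R"]);t=np.array(c["t"]); return -R.T@t, R.T@np.array([p[0],p[1],1])
def onz(c,uv,z):
    o,d=ray(c,uv); return o+d*(z-o[2])/d[2]
def proj(c,X):
    return cv2.projectPoints(np.array(X,float).reshape(-1,3),cv2.Rodrigues(np.array(c["R"],float))[0],np.array(c["t"],float),K(c),np.array(c["D"],float))[0][:,0]
def snap(n,f):
    c=cams.camera(n); cv2.imwrite(f"pics/{f}.png",c["frame"][:,:,::-1]); 
    import pickle; pickle.dump(c,open(f"pics/{f}.pkl","wb")); return c
E
python3 - <<'E'
from h import *
for n in("scene","top"):
    c=snap(n,n+"0"); print(n,c["vfov"],c["D"],-np.array(c["R"]).T@c["t"])
print(ctrl.state())
E
```

```text
scene 52.40043321543335 [-0.13527644  0.          0.          0.          0.        ] [ 0.15911996 -0.57178163  0.80318227]
top 56.95044025322717 [-0.03777395  0.          0.          0.          0.        ] [0.38040731 0.02383927 1.03475143]
{'t': 0.1, 'q': array([ 1.15103396e+00,  1.26331639e-01, -4.05041049e-02,  1.40539372e+00,
       -6.94912472e-06,  1.57080734e+00]), 'joint_velocities': array([ 5.66446506e-05, -1.85428161e-03,  2.26099949e-03, -1.58341509e-04,
       -1.42624540e-03, -8.13790887e-04]), 'joint_torque': array([ 4.20068791e-04, -4.36904848e+01,  3.53605914e+01,  1.37421704e-02,
        1.41690057e-04,  2.20847306e-05]), 'eef_pos': array([0.21381389, 0.4790894 , 0.23060139]), 'tool_rot': array([[-9.13181330e-01,  4.07553095e-01, -5.77718747e-04],
       [ 4.07553504e-01,  9.13180388e-01, -1.31155015e-03],
       [-6.96489545e-06, -1.43313441e-03, -9.99998973e-01]]), 'wrist_force': array([-0.0071172 ,  0.15975109,  0.39615462]), 'torque': array([0.01212083, 0.01264974, 0.00996271]), 'gripper_force': 0.0, 'finger_gap': 0.0853539531083846}
```

View pics/scene0.png

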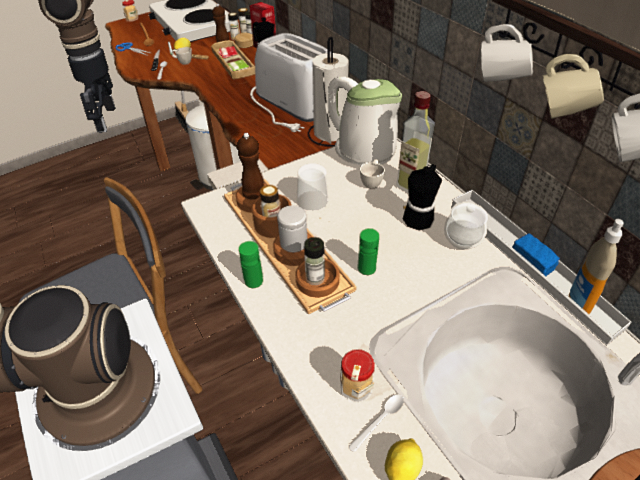

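View pics/top0.png

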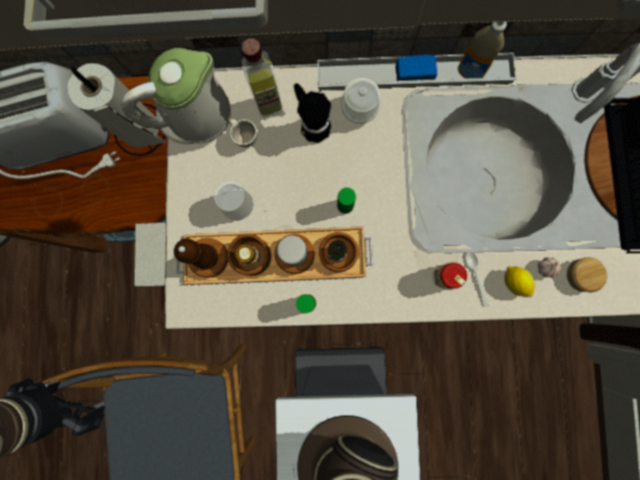

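Scene view: left to right along the tray are the mill (250,170), a jar (270,200), the shaker (292,228) and a jar (315,260). The green look-alikes are at (251,265) and (368,252), the glass at (312,187) and the spread jar at (357,373). I'll enlarge both views.

Run:
```python
from h import *
a=cv2.imread("pics/scene0.png")[120:320,200:400]; b=cv2.imread("pics/top0.png")[200:340,160:400]
cv2.imwrite("pics/cs.png",cv2.resize(a,(600,600),interpolation=3)); cv2.imwrite("pics/ct.png",cv2.resize(b,(800,467),interpolation=3))
```

```text
(no output)
```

View pics/cs.png

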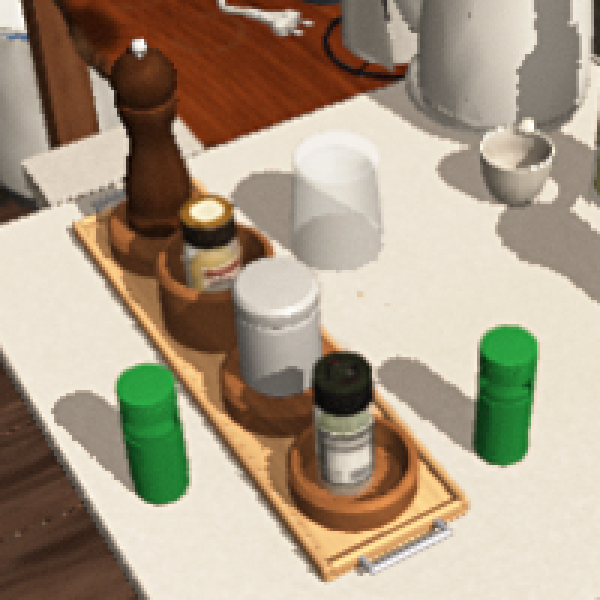

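View pics/ct.png

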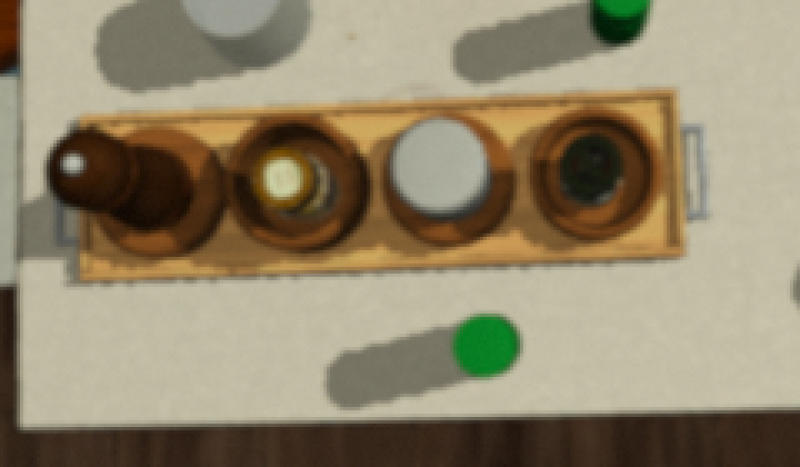

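Order, left to right: H1 narrow with the mill, H2 tall sleeve with the yellow-topped jar, H3 narrow with the shaker, H4 low wide with the black-capped jar. In the top view, the green jars sit at (305,303) and (346,200), off the tray, and will be left alone. Next I measure the tray and objects.

Run:
```python
from h import *
import pickle
c=pickle.load(open("pics/top0.pkl","rb")); s=pickle.load(open("pics/scene0.pkl","rb"))
T=lambda x,y:(160+x/3.3333-.35,200+y/3.3333-.35)
S=lambda x,y:(200+x/3-.33,120+y/3-.33)
print("corners",[onz(c,T(*p),.012)[:2].round(3) for p in[(80,116),(680,90),(685,256),(82,281)]])
for n,p,z in[("H1",(162,191),.036),("H2",(300,185),.070),("H3",(450,181),.036),("H4",(597,174),.036),("shaker",(440,166),.122),("jara",(592,169),.119),("jarb",(285,181),.119),("knob",(72,162),.206),("green",(487,345),.105)]:
    print(n,onz(c,T(*p),z).round(4))
print("scene")
for n,p,z in[("H4",(354,466),.036),("shaker",(279,287),.122),("jara",(343,369),.119),("jarb",(208,210),.119),("knob",(139,46),.206),("green",(146,385),.105)]:
    print(n,onz(s,S(*p),z).round(4))
# mask of tray
f=c["frame"]; hsv=cv2.cvtColor(f,cv2.COLOR_RGB2HSV)
m=((hsv[...,0]<25)&(hsv[...,1]>90)).astype(np.uint8); m[:220]=0;m[300:]=0;m[:,:183]=0;m[:,380:]=0
k=cv2.connectedComponentsWithStats(m); i=1+np.argmax(k[2][1:,4]); print(k[2][i])
pts=np.argwhere(k[1]==i)[:,::-1].astype(float)
P=np.array([onz(c,p,.012)[:2] for p in pts],np.float32); print(cv2.minAreaRect(P))
# edge of worktop
```

```text
corners [array([0.536, 0.369]), array([ 0.54 , -0.056]), array([ 0.424, -0.055]), array([0.419, 0.367])]
H1 [0.4784 0.3033 0.036 ]
H2 [0.4762 0.2014 0.07  ]
H3 [0.479  0.1048 0.036 ]
H4 [0.4805 0.0046 0.036 ]
shaker [0.4801 0.1039 0.122 ]
jara [0.4755 0.0092 0.119 ]
jarb [0.4741 0.2019 0.119 ]
knob [0.4801 0.308  0.206 ]
green [0.3684 0.0784 0.105 ]
scene
H4 [ 0.4772 -0.0039  0.036 ]
shaker [0.4788 0.0979 0.122 ]
jara [0.4785 0.0096 0.119 ]
jarb [0.4753 0.2014 0.119 ]
knob [0.4754 0.3004 0.206 ]
green [0.3663 0.0766 0.105 ]
[ 183  227  183   58 8053]
((0.48009616136550903, 0.15726260840892792), (0.11866556107997894, 0.4262111186981201), 0.6479697227478027)
```

Emit:
{"method": "servo_tool", "body": {"commands": [[[0,0,-0.5],[0,0,-1]],[[0,0,-0.5],[0,0,-1]],[[0,0,-0.5],[0,0,-1]],[[0,0,-0.5],[0,0,-1]],[[-1,-1,0],[0,0,0]],[[-1,-1,0],[0,0,0]],[[-1,-1,0],[0,0,0]],[[-1,-1,0],[0,0,0]],[[-1,-1,0],[0,0,0]],[[-1,-1,0],[0,0,0]],[[-1,-1,0],[0,0,0]],[[-1,-1,0],[0,0,0]]], "grip": 0.5}}

```text
t: 1.1
eef_pos: [0.3745, 0.318, 0.271]
tool_rot: [[-1.0, 0.001, -0.0], [0.001, 1.0, -0.0], [0.0, -0.0, -1.0]]
wrist_force: [0.0, -0.1, 0.3]
finger_gap: 0.0639
gripper_force: 0.0
```

Emit:
{"method": "servo_tool", "body": {"commands": [[[-1,-1,0],[0,0,0]],[[-1,-1,0],[0,0,0]],[[-1,-1,0],[0,0,0]],[[-1,-1,0],[0,0,0]],[[-1,-1,0],[0,0,0]],[[0,0,0],[0,0,0]],[[0,0,0],[0,0,0]],[[0,0,0],[0,0,0]]]}}

```text
t: 1.77
eef_pos: [0.4734, 0.2192, 0.2709]
tool_rot: [[-1.0, 0.001, -0.001], [0.001, 1.0, -0.0], [0.001, -0.0, -1.0]]
wrist_force: [0.9, -0.1, 0.1]
finger_gap: 0.0642
gripper_force: 0.0
```

Run:
```python
from h import *
c=snap("wrist","w1"); t=snap("top","t1"); s=snap("scene","s1")
st=ctrl.state();print(st["t"],st["eef_pos"],st["tool_rot"].round(3),c["vfov"],-np.array(c["R"]).T@c["t"])
```

```text
1.9167 [0.47304591 0.21986516 0.27133896] [[-1. -0. -0.]
 [-0.  1.  0.]
 [ 0.  0. -1.]] 61.76443263860577 [0.39309269 0.21814584 0.4128454 ]
```

View pics/w1.png

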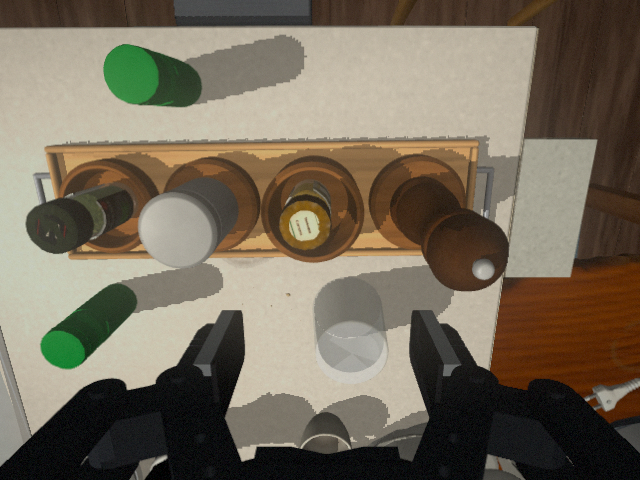

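Run:
```python
from h import *
import pickle
c=pickle.load(open("pics/w1.pkl","rb"))
for n,p,z in[("H2rim",(312.5,208),.070),("jarb",(306,224),.119),("shaker",(178,229),.122),("jara",(59,225),.119),("knob",(483,269),.206),("glass top",(351,347),.091)]:
    print(n,onz(c,p,z).round(4))
print("tray corners",[onz(c,p,.012)[:2].round(4) for p in[(46,148),(477,143),(72,257),(475,254)]])
# rim extremes: left/right/front at rim height
for n,p in[("H1 R",(467,203)),("H1 L",(370,200)),("H1 top",(418,154)),("H3 R",(260,205)),("H3 top",(211,156)),("H4 L",(58,207)),("H4 top",(108,158)),("H4 R",(159,203))]:
    print(n,onz(c,p,.034).round(4))
import numpy as np
o=np.array([.4795,.154])
for h,z in((1.5,.036),(.5,.070),(-.5,.036),(-1.5,.036)):
  pass
im=c["frame"].copy()
for base in (np.array([.4795,.1545]),):
  d=np.array([-.0105,1]); d/=np.linalg.norm(d)
  for h,z in((1.5,.036),(.5,.070),(-.5,.036),(-1.5,.036)):
    q=base+d*h*.101; a=np.linspace(0,2*np.pi,60)
    P=np.c_[q[0]+.046*np.cos(a),q[1]+.046*np.sin(a),0*a+z]
    cv2.polylines(im,[np.round(proj(c,P)*8).astype(np.int32)],True,(0,255,255),1,cv2.LINE_AA,3)
    print(q)
cv2.imwrite("pics/ov.png",cv2.resize(im[130:280,20:520],None,fx=1.6,fy=1.6,interpolation=3)[:,:,::-1])
```

```text
H2rim [0.4711 0.2059 0.07  ]
jarb [0.4723 0.2026 0.119 ]
shaker [0.4753 0.1062 0.122 ]
jara [0.4729 0.0147 0.119 ]
knob [0.4747 0.3047 0.206 ]
glass top [0.597  0.2405 0.091 ]
tray corners [array([ 0.424 , -0.0561]), array([0.4199, 0.3644]), array([ 0.5372, -0.0528]), array([0.5342, 0.3754])]
H1 R [0.4745 0.3532 0.034 ]
H1 L [0.4715 0.2598 0.034 ]
H1 top [0.4283 0.3028 0.034 ]
H3 R [0.4763 0.1541 0.034 ]
H3 top [0.43   0.1111 0.034 ]
H4 L [ 0.478  -0.0414  0.034 ]
H4 top [0.4316 0.015  0.034 ]
H4 R [0.4742 0.057  0.034 ]
[0.47790934 0.30599165]
[0.47896978 0.20499722]
[0.48003022 0.10400278]
[0.48109066 0.00300835]
```

View pics/ov.png

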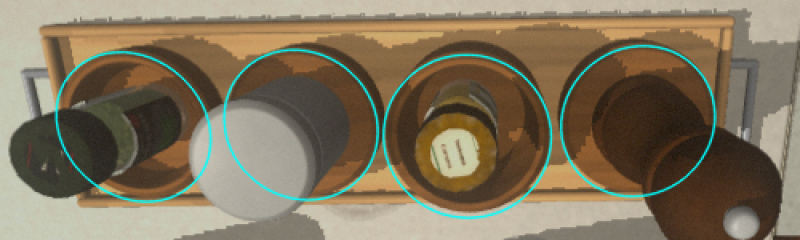

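Overlay fits within about 2 mm. Jar b is at (0.474, 0.202), and I descend onto it.

Emit:
{"method": "servo_tool", "body": {"commands": [[[0,-0.85,0.5],[0,0,0]],[[0,0,1],[0,0,0]],[[0,0,1],[0,0,0]],[[0,0,1],[0,0,0]],[[0,0,1],[0,0,0]],[[0,0,1],[0,0,0]],[[0,0,1],[0,0,0]],[[0,0,1],[0,0,0]],[[0,0,1],[0,0,0]],[[0,0,0.5],[0,0,0]],[[0,0,0.5],[0,0,0]],[[0,0,0],[0,0,0]]]}}

```text
t: 2.92
eef_pos: [0.4726, 0.2022, 0.0798]
tool_rot: [[-1.0, 0.0, -0.002], [0.0, 1.0, -0.001], [0.002, -0.001, -1.0]]
wrist_force: [0.6, 0.1, 0.6]
finger_gap: 0.0637
gripper_force: 0.0
```

Emit:
{"method": "servo_tool", "body": {"commands": [[[0,0,0],[0,0,0]],[[0,0,0],[0,0,0]],[[0,0,0],[0,0,0]],[[0,0,0],[0,0,0]],[[0,0,0],[0,0,0]],[[0,0,0],[0,0,0]]], "grip": -1, "squeeze": 30}}

```text
t: 3.42
eef_pos: [0.4746, 0.2025, 0.0825]
tool_rot: [[-1.0, 0.001, 0.002], [0.001, 1.0, 0.001], [-0.002, 0.001, -1.0]]
wrist_force: [0.2, 0.5, 5.8]
finger_gap: 0.0397
gripper_force: 30.9
```

Emit:
{"method": "servo_tool", "body": {"commands": [[[0,0,-0.5],[0,0,0]],[[0,0,-1],[0,0,0]],[[0,0,-1],[0,0,0]],[[0,0,-1],[0,0,0]],[[0,0,-0.5],[0,0,0]],[[1,0,0],[0,0,0]],[[1,0.5,0],[0,0,0]],[[1,1,0],[0,0,0]],[[1,1,0],[0,0,0]],[[1,1,0],[0,0,0]],[[0.5,1,0],[0,0,0]],[[0,0.5,0],[0,0,0]]]}}

```text
t: 4.42
eef_pos: [0.3618, 0.3036, 0.1614]
tool_rot: [[-1.0, -0.002, -0.001], [-0.002, 1.0, 0.0], [0.001, 0.0, -1.0]]
wrist_force: [0.0, -0.1, -0.6]
finger_gap: 0.0401
gripper_force: 30.6
```

Emit:
{"method": "servo_tool", "body": {"commands": [[[0,0,0],[0,0,0]],[[0,0,1],[0,0,0]],[[0,0,1],[0,0,0]],[[0,0,1],[0,0,0]],[[0,0,0.5],[0,0,0]],[[0,0,0.5],[0,0,0]],[[0,0,0.3],[0,0,0]],[[0,0,0],[0,0,0]],[[0,0,0],[0,0,0]],[[0,0,0],[0,0,0]]]}}

```text
t: 5.25
eef_pos: [0.3644, 0.3026, 0.0762]
tool_rot: [[-1.0, 0.001, 0.001], [0.001, 1.0, 0.001], [-0.001, 0.001, -1.0]]
wrist_force: [0.8, -0.2, -1.1]
finger_gap: 0.0398
gripper_force: 30.6
```

Emit:
{"method": "servo_tool", "body": {"commands": [[[0,0,0.2],[0,0,0]],[[0,0,0.1],[0,0,0]],[[0,0,0],[0,0,0]]]}}

```text
t: 5.5
eef_pos: [0.3637, 0.3022, 0.0691]
tool_rot: [[-1.0, 0.001, -0.0], [0.001, 1.0, -0.0], [0.0, -0.0, -1.0]]
wrist_force: [-0.1, -1.0, -0.7]
finger_gap: 0.0398
gripper_force: 30.6
```

Run:
```python
from h import *
s=snap("scene","s2");t=snap("top","t2"); snap("wrist","w2")
st=ctrl.state();print(st["eef_pos"],st["wrist_force"])
a=s["frame"][120:320,180:380];cv2.imwrite("pics/s2c.png",cv2.resize(a,(600,600),interpolation=3)[:,:,::-1])
```

```text
[0.36380245 0.30230959 0.06938821] [-0.58477302  0.03999752 -0.85526858]
```

View pics/s2c.png

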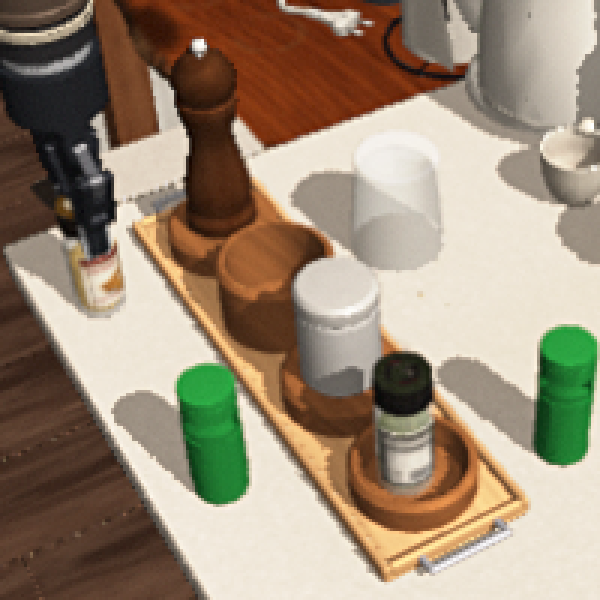

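Jar b hangs upright just above the worktop at crop (98,300), and the sleeve is empty. Lowering until it makes contact.

Emit:
{"method": "servo_tool", "body": {"commands": [[[0,0,0.1],[0,0,0]],[[0,0,0],[0,0,0]],[[0,0,0],[0,0,0]]]}}

```text
t: 5.9
eef_pos: [0.3642, 0.3025, 0.0685]
tool_rot: [[-1.0, 0.001, 0.001], [0.001, 1.0, 0.001], [-0.001, 0.001, -1.0]]
wrist_force: [-1.9, -1.5, 7.5]
finger_gap: 0.0401
gripper_force: 31.5
```

Emit:
{"method": "servo_tool", "body": {"commands": [[[0,0,0],[0,0,0]],[[0,0,0],[0,0,0]],[[0,0,0],[0,0,0]],[[0,0,-1],[0,0,0]],[[0,0,-1],[0,0,0]],[[0,0,-1],[0,0,0]],[[0,0,-1],[0,0,0]],[[0,0,-1],[0,0,0]],[[0,0,-1],[0,0,0]],[[0,0,-1],[0,0,0]],[[0,0,-1],[0,0,0]],[[0,0,-1],[0,0,0]]], "grip": 0.7}}

```text
t: 6.9
eef_pos: [0.3637, 0.3022, 0.2481]
tool_rot: [[-1.0, 0.001, -0.0], [0.001, 1.0, -0.0], [0.0, -0.0, -1.0]]
wrist_force: [0.6, 0.4, 0.8]
finger_gap: 0.0727
gripper_force: 0.0
```

Emit:
{"method": "servo_tool", "body": {"commands": [[[0,0,0],[0,0,0]],[[0,0,0],[0,0,0]]]}}

```text
t: 7.07
eef_pos: [0.3643, 0.3027, 0.2481]
tool_rot: [[-1.0, 0.001, 0.002], [0.001, 1.0, 0.001], [-0.002, 0.001, -1.0]]
wrist_force: [-0.8, 1.2, 0.0]
finger_gap: 0.0728
gripper_force: 0.0
```

Run:
```python
from h import *
c=snap("wrist","w3"); snap("top","t3"); snap("scene","s3")
st=ctrl.state();print(st["t"],st["eef_pos"],-np.array(c["R"]).T@c["t"])
```

```text
7.2167 [0.36346518 0.30197458 0.24612912] [0.2836228  0.30143485 0.38978703]
```

View pics/w3.png

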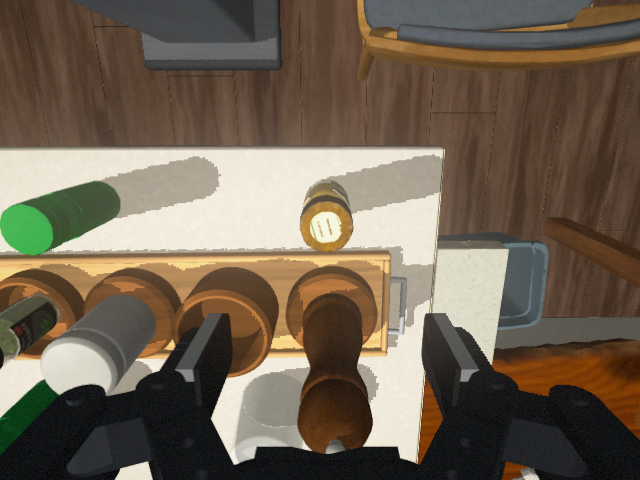

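Jar b stands upright at (327,225). The mill is centred on column 336, and the sleeve mouth is around (227,325).

Run:
```python
from h import *
import pickle
c=pickle.load(open("pics/w3.pkl","rb"))
print("mill head",onz(c,(336,411),.173),"foot axis y",onz(c,(333,300),.065))
print("H1 sides",onz(c,(287,309),.036),onz(c,(376,309),.036),"H1 near/", onz(c,(332,268),.02))
for z,p in((.07,(174,325)),(.07,(276,325)),(.07,(225,376))): print(onz(c,p,z))
print("jarb",onz(c,(326,229),.105))
```

```text
mill head [0.47030571 0.30794373 0.173     ] foot axis y [0.44234445 0.30765085 0.065     ]
H1 sides [0.46619338 0.26318493 0.036     ] [0.46630128 0.35040069 0.036     ] H1 near/ [0.42943587 0.30735943 0.02      ]
[0.46457039 0.1648099  0.07      ]
[0.46461126 0.25648162 0.07      ]
[0.51867881 0.20632736 0.07      ]
jarb [0.3650464  0.30145195 0.105     ]
```

Emit:
{"method": "servo_tool", "body": {"commands": [[[-0.5,0.18,0],[0,0,0]],[[-1,0,0],[0,0,0]],[[-1,0,0],[0,0,0]],[[-1,0,0],[0,0,0]],[[-1,0,0],[0,0,0]],[[-1,0,0],[0,0,0]],[[0,0,0.4],[0,0,0]],[[0,0,1],[0,0,0]],[[0,0,1],[0,0,0]],[[0,0,1],[0,0,0]],[[0,0,1],[0,0,0]],[[0,0,0.4],[0,0,0]]]}}

```text
t: 8.22
eef_pos: [0.4723, 0.3049, 0.1473]
tool_rot: [[-1.0, 0.001, -0.004], [0.001, 1.0, -0.003], [0.004, -0.003, -1.0]]
wrist_force: [0.4, -0.1, -1.0]
finger_gap: 0.0724
gripper_force: 0.0
```

Emit:
{"method": "servo_tool", "body": {"commands": [[[0,0,0],[0,0,0]],[[0,0,0],[0,0,0]],[[0,0,0],[0,0,0]]]}}

```text
t: 8.47
eef_pos: [0.4743, 0.3061, 0.1524]
tool_rot: [[-1.0, 0.001, 0.001], [0.001, 1.0, 0.001], [-0.001, 0.001, -1.0]]
wrist_force: [0.4, -0.0, 0.4]
finger_gap: 0.0728
gripper_force: 0.0
```

Run:
```python
from h import *
s=snap("scene","s4");t=snap("top","t4");w=snap("wrist","w4")
st=ctrl.state();print(st["eef_pos"],st["wrist_force"])
a=cv2.resize(s["frame"][90:240,180:330],(450,450),interpolation=3)
b=cv2.resize(w["frame"][150:],(640,330))[:, 140:490]
im=np.zeros((450,800,3),np.uint8);im[:,:450]=a;im[:330,450:]=b
cv2.imwrite("pics/s4c.png",im[:,:,::-1])
```

```text
[0.47438719 0.30617493 0.1525669 ] [-0.00972556  0.64773018  0.32238431]
```

View pics/s4c.png

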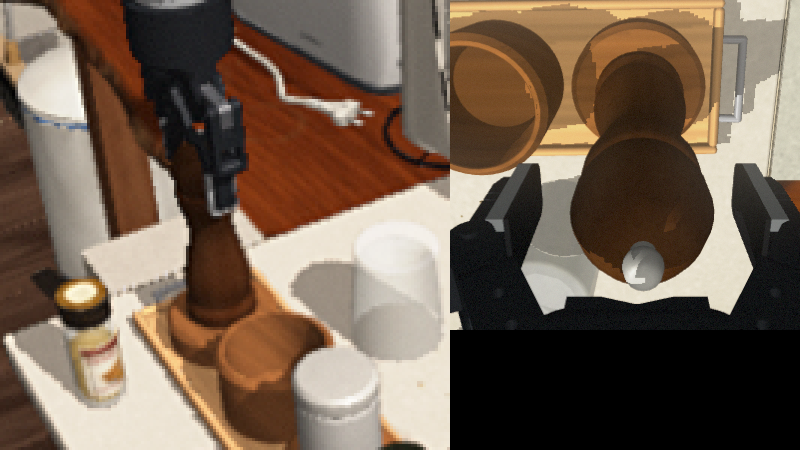

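The mill head is centred between the fingers (crop column 640). Closing.

Emit:
{"method": "servo_tool", "body": {"commands": [[[0,0,0.15],[0,0,0]],[[0,0,0],[0,0,0]],[[0,0,0],[0,0,0]],[[0,0,0],[0,0,0]],[[0,0,0],[0,0,0]],[[0,0,0],[0,0,0]],[[0,0,0],[0,0,0]]], "grip": -1, "squeeze": 50}}

```text
t: 9.2
eef_pos: [0.474, 0.306, 0.1489]
tool_rot: [[-1.0, 0.001, 0.001], [0.001, 1.0, 0.001], [-0.001, 0.001, -1.0]]
wrist_force: [-0.2, 0.5, 4.9]
finger_gap: 0.0448
gripper_force: 51.0
```

Emit:
{"method": "servo_tool", "body": {"commands": [[[0,0,-0.3],[0,0,0]],[[0,0,-0.5],[0,0,0]],[[0,0,-0.7],[0,0,0]],[[0,0,-0.7],[0,0,0]],[[0,0,-0.5],[0,0,0]],[[0,0,-0.3],[0,0,0]],[[0,0,0],[0,0,0]],[[0,0,0],[0,0,0]]]}}

```text
t: 9.87
eef_pos: [0.4739, 0.3058, 0.2082]
tool_rot: [[-1.0, 0.001, 0.0], [0.001, 1.0, -0.0], [-0.0, -0.0, -1.0]]
wrist_force: [-0.6, 0.7, -1.7]
finger_gap: 0.045
gripper_force: 51.3
```

Run:
```python
from h import *
s=snap("scene","s5");t=snap("top","t5");w=snap("wrist","w5")
st=ctrl.state();print(st["eef_pos"],st["wrist_force"])
a=cv2.resize(s["frame"][90:240,180:330],(450,450),interpolation=3)
b=cv2.resize(w["frame"][150:],(640,330))[:, 140:490]
im=np.zeros((450,800,3),np.uint8);im[:,:450]=a;im[:330,450:]=b
cv2.imwrite("pics/s5c.png",im[:,:,::-1])
```

```text
[0.47346844 0.30550279 0.20737647] [ 0.3560094   0.29537605 -2.1718575 ]
```

View pics/s5c.png

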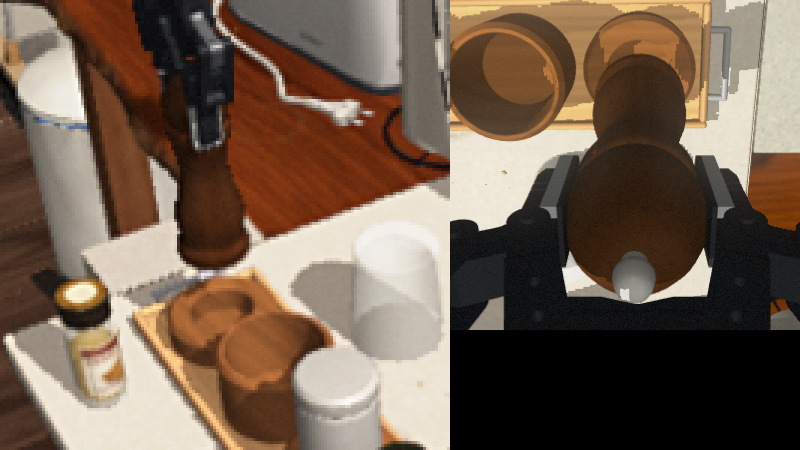

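Mill is lifted and hangs upright. The narrow recess of H1 is visible at scene px (251,192). Checking the mill foot against H1 in the same view.

Run:
```python
from h import *
import pickle
s=pickle.load(open("pics/s5.pkl","rb"));w=pickle.load(open("pics/w5.pkl","rb"));t=pickle.load(open("pics/t5.pkl","rb"))
S=lambda x,y:(180+x/3-.33,90+y/3-.33)
print("foot bottom-left/right edges",onz(s,S(178,240),.097),onz(s,S(248,240),.097), "axis",(onz(s,S(213,245),.097)))
print("H1 rim centre",onz(s,S(218,310),.036),"recess centre",onz(s,S(214,302),.036))
im=np.zeros((600,800,3),np.uint8)
im[:300,:640]=w["frame"][120:420]
im[300:600,:600]=cv2.resize(t["frame"][220:300,160:320],(600,300),interpolation=3)
cv2.imwrite("pics/m5.png",im[:,:,::-1])
```

```text
foot bottom-left/right edges [0.45731069 0.33166331 0.097     ] [0.50492799 0.30176304 0.097     ] axis [0.47843027 0.31071263 0.097     ]
H1 rim centre [0.47302802 0.3053928  0.036     ] recess centre [0.47452398 0.31645734 0.036     ]
```

View pics/m5.png

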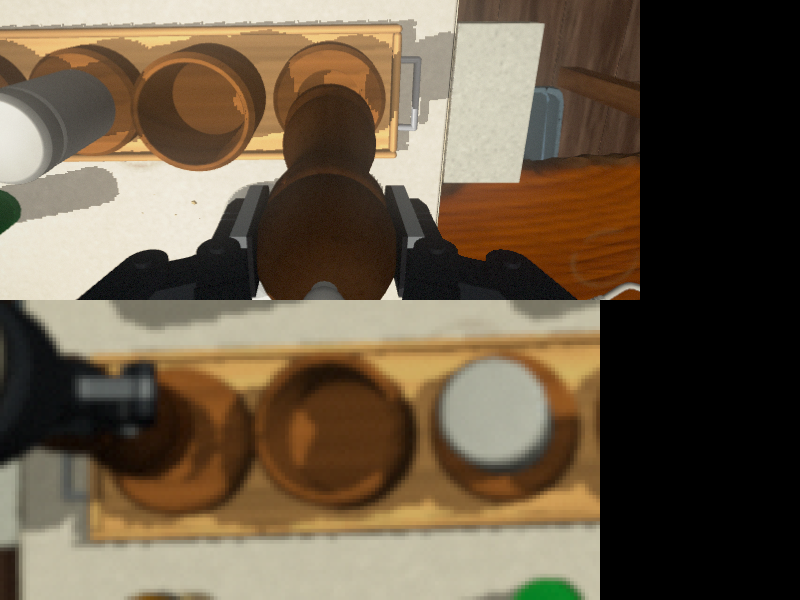

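Run:
```python
from h import *
import pickle
w=pickle.load(open("pics/w5.pkl","rb"));t=pickle.load(open("pics/t5.pkl","rb"))
print("sleeve wrist",onz(w,(194,231.5),.07), "floor",onz(w,(209,219),.014))
print("sleeve top",onz(t,(249.2,255.2),.07))
print("H1 wrist",onz(w,(275,222),.036),onz(w,(384,220),.036),onz(w,(329,164),.036))
```

```text
sleeve wrist [0.47407143 0.20828881 0.07      ] floor [0.47908404 0.20308019 0.014     ]
sleeve top [0.47609833 0.20244697 0.07      ]
H1 wrist [0.47596489 0.26279532 0.036     ] [0.47432105 0.35062948 0.036     ] [0.42979514 0.30627771 0.036     ]
```

Emit:
{"method": "servo_tool", "body": {"commands": [[[0,-0.5,0],[0,0,0]],[[-0.05,-1,0],[0,0,0]],[[0,-1,0],[0,0,0]],[[0,-1,0],[0,0,0]],[[0,-1,0],[0,0,0]],[[0,-0.5,0],[0,0,0]],[[0,0,0],[0,0,0]],[[0,0,0.5],[0,0,0]],[[0,0,0.8],[0,0,0]],[[0,0,0.7],[0,0,0]],[[0,0,0.5],[0,0,0]],[[0,0,0.5],[0,0,0]]]}}

```text
t: 11.02
eef_pos: [0.4743, 0.2064, 0.1467]
tool_rot: [[-1.0, -0.0, -0.001], [-0.0, 1.0, -0.0], [0.001, -0.0, -1.0]]
wrist_force: [0.1, 0.4, -1.0]
finger_gap: 0.0446
gripper_force: 51.4
```

Emit:
{"method": "servo_tool", "body": {"commands": [[[0,0,0.4],[0,0,0]],[[0,0,0.2],[0,0,0]],[[0,0,0],[0,0,0]],[[0,0,0],[0,0,0]]]}}

```text
t: 11.35
eef_pos: [0.4748, 0.2059, 0.1364]
tool_rot: [[-1.0, 0.001, 0.0], [0.001, 1.0, 0.0], [-0.0, 0.0, -1.0]]
wrist_force: [-0.1, -0.5, -1.6]
finger_gap: 0.045
gripper_force: 51.4
```

Emit:
{"method": "servo_tool", "body": {"commands": [[[0,0,0.2],[0,0,0]],[[0,0,0.15],[0,0,0]],[[0,0,0],[0,0,0]],[[0,0,0],[0,0,0]]]}}

```text
t: 11.68
eef_pos: [0.4747, 0.2057, 0.1293]
tool_rot: [[-1.0, 0.001, -0.0], [0.001, 1.0, 0.0], [0.0, 0.0, -1.0]]
wrist_force: [1.2, -0.6, -2.1]
finger_gap: 0.0448
gripper_force: 51.4
```

Emit:
{"method": "servo_tool", "body": {"commands": [[[0,0,0.1],[0,0,0]],[[0,0,0.05],[0,0,0]],[[0,0,0],[0,0,0]],[[0,0,0],[0,0,0]]]}}

```text
t: 12.02
eef_pos: [0.4751, 0.2059, 0.127]
tool_rot: [[-1.0, 0.001, 0.001], [0.001, 1.0, 0.001], [-0.001, 0.001, -1.0]]
wrist_force: [0.0, 1.0, 3.3]
finger_gap: 0.0449
gripper_force: 52.0
```

Emit:
{"method": "servo_tool", "body": {"commands": [[[0,0,0],[0,0,0]],[[0,0,0],[0,0,0]],[[0,0,0],[0,0,0]],[[0,0,-0.5],[0,0,0]],[[0,0,-1],[0,0,0]],[[0,0,-1],[0,0,0]],[[0,0,-1],[0,0,0]],[[0,0,-1],[0,0,0]],[[0,0,-1],[0,0,0]],[[0,0,-0.5],[0,0,0]],[[0,0,0],[0,0,0]],[[0,0,0],[0,0,0]]], "grip": 0.7}}

```text
t: 13.02
eef_pos: [0.4749, 0.2059, 0.2464]
tool_rot: [[-1.0, 0.001, 0.001], [0.001, 1.0, 0.0], [-0.001, 0.0, -1.0]]
wrist_force: [0.3, -0.1, -0.5]
finger_gap: 0.0729
gripper_force: 0.0
```

Run:
```python
from h import *
s=snap("scene","s6");t=snap("top","t6");w=snap("wrist","w6")
st=ctrl.state();print(st["eef_pos"],st["wrist_force"])
im=np.zeros((600,800,3),np.uint8)
im[:300,:640]=w["frame"][120:420]
im[300:600,:400]=cv2.resize(t["frame"][220:300,160:320],(600,300),interpolation=3)[:,:400]
im[300:,400:]=cv2.resize(s["frame"][130:280,200:400],(400,300),interpolation=3)
cv2.imwrite("pics/m6.png",im[:,:,::-1])
```

```text
[0.47416233 0.20552265 0.24487666] [-0.53747478  0.62847947 -0.17679673]
```

View pics/m6.png

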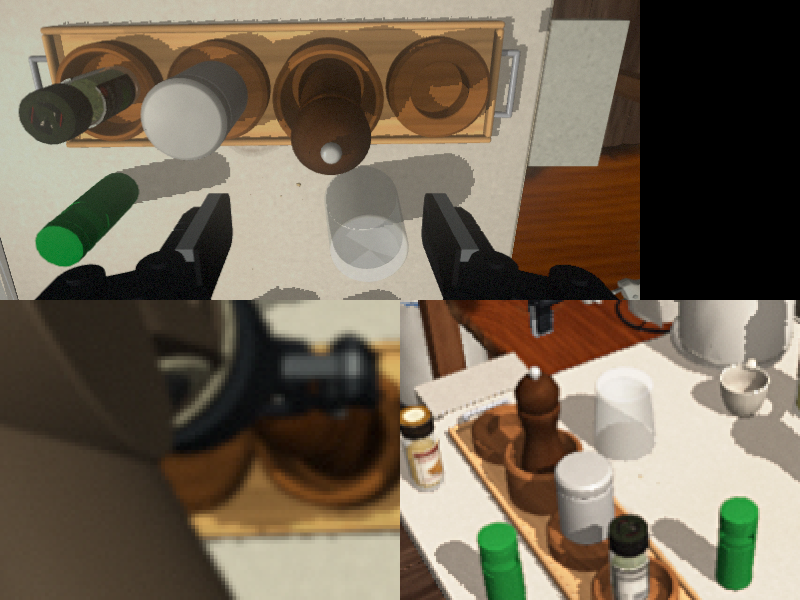

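Mill seated upright in the sleeve. The H1 recess shows at wrist px (442,205).

Run:
```python
from h import *
import pickle
w=pickle.load(open("pics/w6.pkl","rb"))
for n,p,z in(("rec L",(414,204),.036),("rec R",(471,204),.036),("rec bottom",(443,238),.036),("rimR",(491,205),.036),("rim bottom",(436,256),.036),("knob",(331,273),.184),("shaker",(185,239),.122),("jara",(54,234),.119)):print(n,onz(w,p,z))
im=cv2.resize(w["frame"][140:270,370:510],None,fx=4,fy=4,interpolation=3)
cv2.imwrite("pics/r6.png",im[:,:,::-1])
```

```text
rec L [0.47005474 0.28229208 0.036     ]
rec R [0.47004465 0.33313369 0.036     ]
rec bottom [0.50173209 0.3109713  0.036     ]
rimR [0.47094675 0.35111051 0.036     ]
rim bottom [0.51921402 0.30602578 0.036     ]
knob [0.47625137 0.20689241 0.184     ]
shaker [0.47603491 0.10649599 0.122     ]
jara [0.47327572 0.01398886 0.119     ]
```

View pics/r6.png

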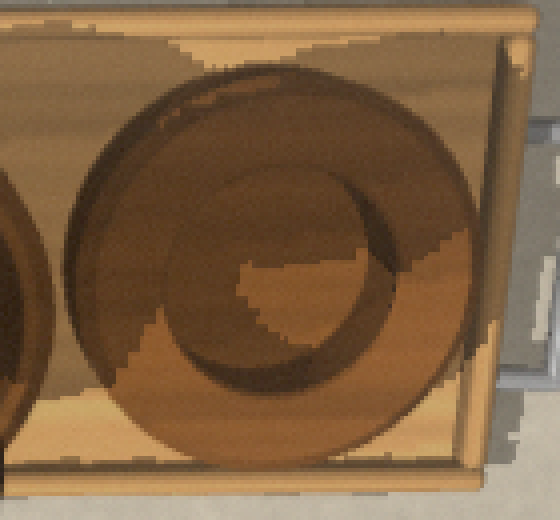

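Emit:
{"method": "servo_tool", "body": {"commands": [[[1,0.5,0],[0,0,0]],[[1,1,0],[0,0,0]],[[1,1,0],[0,0,0]],[[1,1,0],[0,0,0]],[[1,1,0],[0,0,0]],[[0.53,0.33,0],[0,0,0]],[[0,0,0.7],[0,0,0]],[[0,0,1],[0,0,0]],[[0,0,1],[0,0,0]],[[0,0,1],[0,0,0]],[[0,0,1],[0,0,0]],[[0,0,1],[0,0,0]]]}}

```text
t: 14.17
eef_pos: [0.3638, 0.3017, 0.1305]
tool_rot: [[-1.0, 0.001, -0.001], [0.001, 1.0, -0.001], [0.001, -0.001, -1.0]]
wrist_force: [-0.4, 0.2, -0.0]
finger_gap: 0.0725
gripper_force: 0.0
```

Emit:
{"method": "servo_tool", "body": {"commands": [[[0,0,1],[0,0,0]],[[0,0,1],[0,0,0]],[[0,0,0.7],[0,0,0]],[[0,0,0.4],[0,0,0]],[[0,0,0],[0,0,0]],[[0,0,0],[0,0,0]]]}}

```text
t: 14.67
eef_pos: [0.3641, 0.3021, 0.0701]
tool_rot: [[-1.0, 0.001, -0.001], [0.001, 1.0, -0.001], [0.001, -0.001, -1.0]]
wrist_force: [-0.1, -1.1, 0.3]
finger_gap: 0.0722
gripper_force: 0.0
```

Emit:
{"method": "servo_tool", "body": {"commands": [[[0,0,0],[0,0,0]],[[0,0,0],[0,0,0]],[[0,0,0],[0,0,0]],[[0,0,0],[0,0,0]],[[0,0,0],[0,0,0]],[[0,0,0],[0,0,0]],[[0,0,0],[0,0,0]]], "grip": -1, "squeeze": 30}}

```text
t: 15.25
eef_pos: [0.3648, 0.3028, 0.0714]
tool_rot: [[-1.0, 0.001, 0.002], [0.001, 1.0, 0.001], [-0.002, 0.001, -1.0]]
wrist_force: [-0.1, -1.5, 5.9]
finger_gap: 0.04
gripper_force: 30.3
```

Emit:
{"method": "servo_tool", "body": {"commands": [[[0,0,-0.5],[0,0,0]],[[0,0,-1],[0,0,0]],[[0,0,-1],[0,0,0]],[[-0.5,0,-0.5],[0,0,0]],[[-1,0.17,0],[0,0,0]],[[-1,0,0],[0,0,0]],[[-1,0,0],[0,0,0]],[[-1,0,0],[0,0,0]],[[-0.6,0,0],[0,0,0]],[[-0.4,0,0],[0,0,0]],[[0,0,0],[0,0,0]],[[0,0,0],[0,0,0]]]}}

```text
t: 16.25
eef_pos: [0.4737, 0.3056, 0.1301]
tool_rot: [[-1.0, 0.001, -0.001], [0.001, 1.0, -0.0], [0.001, -0.0, -1.0]]
wrist_force: [-0.3, -0.0, -1.0]
finger_gap: 0.0398
gripper_force: 30.6
```

Run:
```python
from h import *
s=snap("scene","s7");t=snap("top","t7");w=snap("wrist","w7")
st=ctrl.state();print(st["eef_pos"],st["wrist_force"])
im=np.zeros((600,800,3),np.uint8)
im[:,:500]=cv2.resize(w["frame"][180:480,200:450],(500,600),interpolation=3)
im[:450,500:]=cv2.resize(s["frame"][110:260,205:305],(300,450),interpolation=3)
cv2.imwrite("pics/m7.png",im[:,:,::-1])
```

```text
[0.47328087 0.30574669 0.13038947] [-0.24446556  1.32486897 -0.6602228 ]
```

View pics/m7.png

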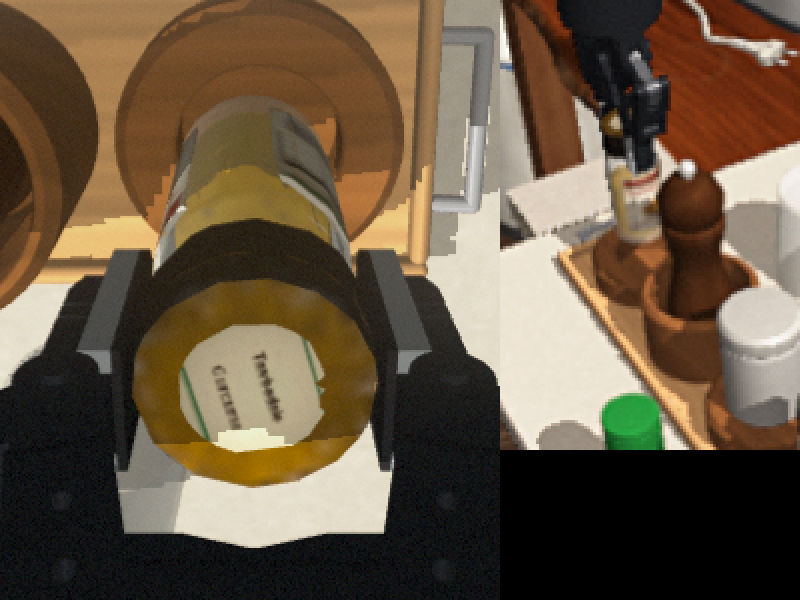

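The jar is held upright, with its cap at wrist px (327,371) and its foot near (325,230), over the recess with sides at columns 290 and 370. Viewing budget is used up, so I continue numerically.

Run:
```python
from h import *
import pickle
w=pickle.load(open("pics/w7.pkl","rb"))
print("cap",onz(w,(327.5,371.5),.164),"foot near edge",onz(w,(324.5,227.5),.059))
print("recess",onz(w,(290,246),.036),onz(w,(370,246),.036),"near edge",onz(w,(330,212.5),.036))
print("rim",onz(w,(258,246),.036),onz(w,(401,246),.036))
```

```text
cap [0.4704192  0.30492803 0.164     ] foot near edge [0.45247998 0.30350136 0.059     ]
recess [0.47080191 0.28197875 0.036     ] [0.47079893 0.33156798 0.036     ] near edge [0.44951594 0.30671395 0.036     ]
rim [0.47080324 0.26213824 0.036     ] [0.47079792 0.35079322 0.036     ]
```

Emit:
{"method": "servo_tool", "body": {"commands": [[[-0.17,0.1,0],[0,0,0]],[[0,0,0.4],[0,0,0]],[[0,0,0.5],[0,0,0]],[[0,0,0.3],[0,0,0]],[[0,0,0.2],[0,0,0]],[[0,0,0.2],[0,0,0]],[[0,0,0],[0,0,0]],[[0,0,0],[0,0,0]]]}}

```text
t: 17.07
eef_pos: [0.4775, 0.3076, 0.098]
tool_rot: [[-1.0, 0.001, -0.0], [0.001, 1.0, -0.0], [0.0, -0.0, -1.0]]
wrist_force: [0.5, -0.1, -0.4]
finger_gap: 0.0398
gripper_force: 30.6
```

Bottom is at about 0.027, below the rim, with no contact. Going on down.

Emit:
{"method": "servo_tool", "body": {"commands": [[[0,0,0.2],[0,0,0]],[[0,0,0.2],[0,0,0]],[[0,0,0.1],[0,0,0]],[[0,0,0],[0,0,0]],[[0,0,0],[0,0,0]]]}}

```text
t: 17.48
eef_pos: [0.4775, 0.3077, 0.0881]
tool_rot: [[-1.0, 0.001, -0.0], [0.001, 1.0, -0.0], [0.0, -0.0, -1.0]]
wrist_force: [0.3, -0.7, -1.0]
finger_gap: 0.0403
gripper_force: 30.6
```

Emit:
{"method": "servo_tool", "body": {"commands": [[[0,0,0.1],[0,0,0]],[[0,0,0.1],[0,0,0]],[[0,0,0],[0,0,0]],[[0,0,0],[0,0,0]]]}}

```text
t: 17.82
eef_pos: [0.4781, 0.3079, 0.0855]
tool_rot: [[-1.0, 0.001, 0.002], [0.001, 1.0, 0.001], [-0.002, 0.001, -1.0]]
wrist_force: [-0.6, -1.3, 5.1]
finger_gap: 0.0401
gripper_force: 31.2
```

Emit:
{"method": "servo_tool", "body": {"commands": [[[0,0,0],[0,0,0]],[[0,0,0],[0,0,0]],[[0,0,0],[0,0,0]],[[0,0,-0.5],[0,0,0]],[[0,0,-1],[0,0,0]],[[0,0,-1],[0,0,0]],[[0,0,-1],[0,0,0]],[[0,0,-1],[0,0,0]],[[0,0,-1],[0,0,0]],[[0,0,-1],[0,0,0]],[[0,0,-1],[0,0,0]],[[0,0,-0.5],[0,0,0]]], "grip": 0.7}}

```text
t: 18.82
eef_pos: [0.4781, 0.3081, 0.2475]
tool_rot: [[-1.0, 0.001, 0.003], [0.001, 1.0, 0.002], [-0.003, 0.002, -1.0]]
wrist_force: [-0.2, -0.9, 0.7]
finger_gap: 0.0727
gripper_force: 0.0
```

Emit:
{"method": "servo_tool", "body": {"commands": [[[0,-1,0],[0,0,0]],[[0,-1,0],[0,0,0]],[[0,-1,0],[0,0,0]],[[0,-1,0],[0,0,0]],[[0,-1,0],[0,0,0]],[[0,-1,0],[0,0,0]],[[0,-1,0],[0,0,0]],[[0,-1,0],[0,0,0]],[[0,-1,0],[0,0,0]],[[0,-1,0],[0,0,0]],[[0,-1,0],[0,0,0]],[[0,-1,0],[0,0,0]]]}}

```text
t: 19.82
eef_pos: [0.4772, 0.0668, 0.2443]
tool_rot: [[-1.0, 0.001, -0.0], [0.001, 1.0, -0.0], [0.0, -0.0, -1.0]]
wrist_force: [0.3, -0.1, -0.2]
finger_gap: 0.0728
gripper_force: 0.0
```

Emit:
{"method": "servo_tool", "body": {"commands": [[[0,0,0],[0,0,0]],[[0,0,0],[0,0,0]],[[0,0,0],[0,0,0]]]}}

```text
t: 20.07
eef_pos: [0.4774, 0.068, 0.2443]
tool_rot: [[-1.0, 0.001, -0.0], [0.001, 1.0, 0.0], [0.0, 0.0, -1.0]]
wrist_force: [-0.3, 0.3, -0.0]
finger_gap: 0.0728
gripper_force: 0.0
```

```bash
cat > meas.py <<'E'
from h import *
def largest(m,box):
    z=np.zeros_like(m,np.uint8);x0,y0,x1,y1=box;z[y0:y1,x0:x1]=m[y0:y1,x0:x1]
    z=cv2.morphologyEx(z,cv2.MORPH_OPEN,np.ones((3,3),np.uint8))
    c=max(cv2.findContours(z,cv2.RETR_EXTERNAL,cv2.CHAIN_APPROX_NONE)[0],key=cv2.contourArea); return c
E
python3 - <<'E'
from meas import *
w=snap("wrist","w8");t=snap("top","t8");s=snap("scene","s8")
st=ctrl.state();print(st["t"],st["eef_pos"])
for n,X in(("capa",[.475,.011,.119]),("shaker",[.477,.104,.122]),("capb",[.4755,.306,.119]),("knob",[.475,.206,.184])):
    print(n,[proj(c,X)[0].round(1) for c in(w,t,s)])
    for c in (w,t,s):
        u,v=proj(c,X)[0].astype(int)
        if 0<=u<640 and 0<=v<480: print(c["frame"][v,u])
E
```

```text
20.2167 [0.47736798 0.06850895 0.2442131 ]
capa [array([245.8, 232.1]), array([336.4, 250.6]), array([312.1, 242.9])]
[47 44 32]
[65 53 41]
[43 42 28]
shaker [array([380.3, 236. ]), array([291.6, 250.9]), array([290.5, 213.9])]
[157 153 144]
[96 80 62]
[221 212 201]
capb [array([669.1, 232.5]), array([196.1, 254.9]), array([249.3, 165.3])]
[227 226 181]
[245 236 205]
knob [array([583.5, 265.6]), array([236.6, 250.4]), array([265.3, 164.8])]
[147 146 136]
[80 66 51]
[185 168 156]
```

Run:
```python
from meas import *
import pickle
w=pickle.load(open("pics/w8.pkl","rb")); g=cv2.medianBlur(cv2.cvtColor(w["frame"],cv2.COLOR_RGB2GRAY),5)
def hc(cx,cy,r,R,z,n):
    x0,y0=max(cx-R,0),max(cy-R,0); roi=g[y0:cy+R,x0:cx+R]
    C=cv2.HoughCircles(roi,cv2.HOUGH_GRADIENT,1.0,4,param1=60,param2=10,minRadius=r-4,maxRadius=r+4)
    if C is None: print(n,None);return
    for c in C[0][:4]:
        p=(c[0]+x0,c[1]+y0); print(n,np.round(p,1),c[2],onz(w,p,z).round(4))
hc(246,232,31,55,.119,"capa")
hc(380,236,46,75,.122,"shaker")
hsv=cv2.cvtColor(w["frame"],cv2.COLOR_RGB2HSV)
dark=(hsv[...,2]<70)
for r in range(190,270,8): 
    x=np.where(dark[r,180:330])[0]+180; print(r,(x.min(),x.max(),len(x)) if len(x) else None)
f=w["frame"]; m=((f.max(2).astype(int)-f.min(2)<25)&(f.max(2)>110))
for r in range(190,290,10):
    x=np.where(m[r,320:450])[0]+320; print("sh",r,(x.min(),x.max(),len(x)) if len(x) else None)
```

```text
capa [243.5 228.5] 31.1 [0.4724 0.0096 0.119 ]
capa [239.5 225.5] 34.4 [0.4703 0.007  0.119 ]
capa [261.5 216.5] 34.4 [0.4639 0.0225 0.119 ]
capa [265.5 213.5] 33.3 [0.4618 0.0253 0.119 ]
shaker [379.5 235.5] 42.7 [0.4766 0.1034 0.122 ]
shaker [377.5 231.5] 44.9 [0.4738 0.1019 0.122 ]
shaker [377.5 226.5] 49.4 [0.4702 0.1018 0.122 ]
shaker [381.5 243.5] 44.9 [0.4824 0.105  0.122 ]
190 (np.int64(217), np.int64(325), 45)
198 (np.int64(215), np.int64(306), 40)
206 (np.int64(213), np.int64(307), 66)
214 (np.int64(215), np.int64(298), 68)
222 (np.int64(215), np.int64(278), 61)
230 (np.int64(214), np.int64(273), 56)
238 (np.int64(215), np.int64(271), 53)
246 (np.int64(218), np.int64(269), 52)
254 (np.int64(226), np.int64(259), 34)
262 None
sh 190 None
sh 200 (np.int64(357), np.int64(395), 39)
sh 210 (np.int64(345), np.int64(409), 65)
sh 220 (np.int64(339), np.int64(415), 77)
sh 230 (np.int64(336), np.int64(418), 83)
sh 240 (np.int64(336), np.int64(418), 83)
sh 250 (np.int64(339), np.int64(416), 78)
sh 260 (np.int64(345), np.int64(411), 66)
sh 270 (np.int64(329), np.int64(441), 77)
sh 280 (np.int64(320), np.int64(449), 62)
```

Emit:
{"method": "servo_tool", "body": {"commands": [[[0.2,-1,0],[0,0,0]],[[0,-1,0],[0,0,0]],[[0,-0.94,0],[0,0,0]],[[0,0,1],[0,0,0]],[[0,0,1],[0,0,0]],[[0,0,1],[0,0,0]],[[0,0,1],[0,0,0]],[[0,0,1],[0,0,0]],[[0,0,1],[0,0,0]],[[0,0,1],[0,0,0]],[[0,0,0.7],[0,0,0]],[[0,0,0.4],[0,0,0]]]}}

```text
t: 21.22
eef_pos: [0.4723, 0.0096, 0.0804]
tool_rot: [[-1.0, -0.0, -0.003], [-0.0, 1.0, 0.0], [0.003, 0.0, -1.0]]
wrist_force: [0.2, -0.3, 0.3]
finger_gap: 0.0724
gripper_force: 0.0
```

Emit:
{"method": "servo_tool", "body": {"commands": [[[0,0,0],[0,0,0]],[[0,0,0],[0,0,0]],[[0,0,0],[0,0,0]],[[0,0,0],[0,0,0]],[[0,0,0],[0,0,0]],[[0,0,0],[0,0,0]],[[0,0,0],[0,0,0]],[[0,0,0],[0,0,0]]], "grip": -1, "squeeze": 30}}

```text
t: 21.88
eef_pos: [0.4741, 0.009, 0.0832]
tool_rot: [[-1.0, 0.001, 0.002], [0.001, 1.0, 0.0], [-0.002, 0.0, -1.0]]
wrist_force: [-0.7, 0.9, 5.7]
finger_gap: 0.0402
gripper_force: 31.0
```

Emit:
{"method": "servo_tool", "body": {"commands": [[[0,0,-0.5],[0,0,0]],[[0,0,-1],[0,0,0]],[[0,0,-1],[0,0,0]],[[0,0,-1],[0,0,0]],[[0,0,-1],[0,0,0]],[[0,0,-1],[0,0,0]],[[0.5,0.5,-0.5],[0,0,0]],[[1,1,0],[0,0,0]],[[1,1,0],[0,0,0]],[[1,1,0],[0,0,0]],[[1,1,0],[0,0,0]],[[1,1,0],[0,0,0]]]}}

```text
t: 22.88
eef_pos: [0.3613, 0.1197, 0.202]
tool_rot: [[-1.0, 0.001, -0.001], [0.001, 1.0, -0.0], [0.001, -0.0, -1.0]]
wrist_force: [0.3, 0.7, -0.5]
finger_gap: 0.04
gripper_force: 30.7
```

Emit:
{"method": "servo_tool", "body": {"commands": [[[0,1,0],[0,0,0]],[[0,1,0],[0,0,0]],[[0,1,0],[0,0,0]],[[0,1,0],[0,0,0]],[[0,0.8,0],[0,0,0]],[[0,0,0.3],[0,0,0]],[[0,0,1],[0,0,0]],[[0,0,1],[0,0,0]],[[0,0,1],[0,0,0]],[[0,0,1],[0,0,0]],[[0,0,1],[0,0,0]],[[0,0,0.6],[0,0,0]]]}}

```text
t: 23.88
eef_pos: [0.3616, 0.2136, 0.0818]
tool_rot: [[-1.0, 0.001, -0.003], [0.001, 1.0, -0.002], [0.003, -0.002, -1.0]]
wrist_force: [0.3, -0.2, -1.4]
finger_gap: 0.04
gripper_force: 30.8
```

Emit:
{"method": "servo_tool", "body": {"commands": [[[0,0,0.3],[0,0,0]],[[0,0,0.1],[0,0,0]],[[0,0,0],[0,0,0]],[[0,0,0],[0,0,0]]]}}

```text
t: 24.22
eef_pos: [0.3638, 0.2151, 0.077]
tool_rot: [[-1.0, 0.001, 0.001], [0.001, 1.0, 0.0], [-0.001, 0.0, -1.0]]
wrist_force: [0.4, 0.8, -0.4]
finger_gap: 0.0398
gripper_force: 30.8
```

Emit:
{"method": "servo_tool", "body": {"commands": [[[0,0,0.2],[0,0,0]],[[0,0,0.15],[0,0,0]],[[0,0,0.1],[0,0,0]],[[0,0,0],[0,0,0]],[[0,0,0],[0,0,0]]]}}

```text
t: 24.63
eef_pos: [0.3644, 0.2154, 0.0692]
tool_rot: [[-1.0, 0.001, 0.003], [0.001, 1.0, 0.001], [-0.003, 0.001, -1.0]]
wrist_force: [-3.1, -2.9, 13.2]
finger_gap: 0.0399
gripper_force: 32.2
```

Emit:
{"method": "servo_tool", "body": {"commands": [[[0,0,-0.05],[0,0,0]],[[0,0,0],[0,0,0]],[[0,0,0],[0,0,0]],[[0,0,-0.5],[0,0,0]],[[0,0,-1],[0,0,0]],[[0,0,-1],[0,0,0]],[[0,0,-1],[0,0,0]],[[0,0,-1],[0,0,0]],[[0,0,-1],[0,0,0]],[[0,0,-1],[0,0,0]],[[0,0,-1],[0,0,0]],[[0,0,-1],[0,0,0]]], "grip": 0.7}}

```text
t: 25.63
eef_pos: [0.3633, 0.215, 0.2399]
tool_rot: [[-1.0, 0.001, 0.0], [0.001, 1.0, 0.0], [-0.0, 0.0, -1.0]]
wrist_force: [0.8, 0.5, -0.0]
finger_gap: 0.0728
gripper_force: 0.0
```

Emit:
{"method": "servo_tool", "body": {"commands": [[[0,-1,0],[0,0,0]],[[0,-1,0],[0,0,0]],[[-0.5,-1,0],[0,0,0]],[[-1,-1,0],[0,0,0]],[[-1,-1,0],[0,0,0]],[[-1,-0.6,0],[0,0,0]],[[-0.5,0,0],[0,0,0]],[[0,0,0],[0,0,0]],[[0,0,0],[0,0,0]]], "grip": 1}}

```text
t: 26.38
eef_pos: [0.4432, 0.1033, 0.2382]
tool_rot: [[-1.0, 0.001, -0.001], [0.001, 1.0, 0.0], [0.001, 0.0, -1.0]]
wrist_force: [-0.4, 0.1, -0.1]
finger_gap: 0.0857
gripper_force: 0.0
```

Run:
```python
from meas import *
w=snap("wrist","w9");t=snap("top","t9");s=snap("scene","s9")
st=ctrl.state();print(st["t"],st["eef_pos"])
f=w["frame"]; u,v=proj(w,[.477,.103,.122])[0].astype(int); print(u,v)
m=((f.max(2).astype(int)-f.min(2)<25)&(f.max(2)>110)).astype(np.uint8)
for r in range(v-70,v+71,10):
    if r<480:
        x=np.where(m[r,u-80:u+80])[0]+u-80; print(r,(x.min(),x.max(),len(x)) if len(x) else None)
# H4 rim and jar a check
u,v=proj(s,[.364,.215,.105])[0].astype(int);print("jar a scene",u,v,s["frame"][v,u], s["frame"][v+15,u])
```

```text
26.5333 [0.44255314 0.1036671  0.23846244]
327 285
215 None
225 None
235 None
245 (np.int64(305), np.int64(331), 12)
255 (np.int64(293), np.int64(351), 55)
265 (np.int64(291), np.int64(361), 71)
275 (np.int64(288), np.int64(366), 79)
285 (np.int64(287), np.int64(368), 82)
295 (np.int64(289), np.int64(367), 79)
305 (np.int64(283), np.int64(364), 82)
315 (np.int64(247), np.int64(354), 108)
325 (np.int64(247), np.int64(347), 81)
335 (np.int64(247), np.int64(308), 62)
345 (np.int64(247), np.int64(262), 16)
355 None
jar a scene 220 208 [39 39 26] [152 152 116]
```

Emit:
{"method": "servo_tool", "body": {"commands": [[[-0.7,0,0],[0,0,0]],[[-1,0,0],[0,0,0]],[[0,0,0],[0,0,0]],[[0,0,0.8],[0,0,0]],[[0,0,1],[0,0,0]],[[0,0,1],[0,0,0]],[[0,0,1],[0,0,0]],[[0,0,1],[0,0,0]],[[0,0,1],[0,0,0]],[[0,0,1],[0,0,0]],[[0,0,1],[0,0,0]],[[0,0,0.5],[0,0,0]]]}}

```text
t: 27.53
eef_pos: [0.4753, 0.1033, 0.0703]
tool_rot: [[-1.0, -0.0, -0.003], [-0.0, 1.0, -0.001], [0.003, -0.001, -1.0]]
wrist_force: [-1.2, 0.0, -0.4]
finger_gap: 0.0855
gripper_force: 0.0
```

Emit:
{"method": "servo_tool", "body": {"commands": [[[0,0,0],[0,0,0]],[[0,0,0],[0,0,0]],[[0,0,0],[0,0,0]],[[0,0,0],[0,0,0]],[[0,0,0],[0,0,0]],[[0,0,0],[0,0,0]],[[0,0,0],[0,0,0]]], "grip": -1, "squeeze": 40}}

```text
t: 28.12
eef_pos: [0.4781, 0.1031, 0.0733]
tool_rot: [[-1.0, 0.001, 0.002], [0.001, 1.0, 0.001], [-0.002, 0.001, -1.0]]
wrist_force: [-1.2, 0.1, 5.2]
finger_gap: 0.0588
gripper_force: 43.3
```

Emit:
{"method": "servo_tool", "body": {"commands": [[[0,0,-0.4],[0,0,0]],[[0,0,-0.8],[0,0,0]],[[0,0,-0.8],[0,0,0]],[[0,0,-0.4],[0,0,0]],[[0,0,0],[0,0,0]],[[0,0,0],[0,0,0]]]}}

```text
t: 28.62
eef_pos: [0.4776, 0.1029, 0.1204]
tool_rot: [[-1.0, 0.001, 0.001], [0.001, 1.0, 0.0], [-0.001, 0.0, -1.0]]
wrist_force: [-0.1, -0.1, -1.6]
finger_gap: 0.059
gripper_force: 43.4
```

Emit:
{"method": "servo_tool", "body": {"commands": [[[-0.06,-0.5,0],[0,0,0]],[[0,-1,0],[0,0,0]],[[0,-1,0],[0,0,0]],[[0,-1,0],[0,0,0]],[[0,-1,0],[0,0,0]],[[0,-0.45,0],[0,0,0]],[[0,0,0],[0,0,0]],[[0,0,0.5],[0,0,0]],[[0,0,0.8],[0,0,0]],[[0,0,0.7],[0,0,0]],[[0,0,0.2],[0,0,0]],[[0,0,0.2],[0,0,0]]]}}

```text
t: 29.62
eef_pos: [0.4777, 0.0047, 0.071]
tool_rot: [[-1.0, -0.0, -0.002], [-0.0, 1.0, 0.0], [0.002, 0.0, -1.0]]
wrist_force: [0.5, 0.3, -0.5]
finger_gap: 0.0595
gripper_force: 43.5
```

Emit:
{"method": "servo_tool", "body": {"commands": [[[0,0,0.2],[0,0,0]],[[0,0,0.2],[0,0,0]],[[0,0,0],[0,0,0]],[[0,0,0],[0,0,0]]]}}

```text
t: 29.95
eef_pos: [0.4787, 0.0041, 0.0645]
tool_rot: [[-1.0, 0.001, 0.0], [0.001, 1.0, 0.0], [-0.0, 0.0, -1.0]]
wrist_force: [-0.2, 0.7, -0.9]
finger_gap: 0.0593
gripper_force: 43.5
```

Emit:
{"method": "servo_tool", "body": {"commands": [[[0,0,0.2],[0,0,0]],[[0,0,0.1],[0,0,0]],[[0,0,0],[0,0,0]],[[0,0,0],[0,0,0]]]}}

```text
t: 30.28
eef_pos: [0.4784, 0.0039, 0.0582]
tool_rot: [[-1.0, 0.001, -0.0], [0.001, 1.0, -0.0], [0.0, -0.0, -1.0]]
wrist_force: [-0.6, -0.6, -1.6]
finger_gap: 0.0592
gripper_force: 43.5
```

Emit:
{"method": "servo_tool", "body": {"commands": [[[0,0,0.15],[0,0,0]],[[0,0,0.15],[0,0,0]],[[0,0,0.05],[0,0,0]],[[0,0,0],[0,0,0]],[[0,0,0],[0,0,0]]]}}

```text
t: 30.7
eef_pos: [0.4785, 0.0039, 0.0513]
tool_rot: [[-1.0, 0.001, -0.0], [0.001, 1.0, -0.0], [0.0, -0.0, -1.0]]
wrist_force: [-1.7, 0.4, 1.1]
finger_gap: 0.0591
gripper_force: 43.7
```

Emit:
{"method": "servo_tool", "body": {"commands": [[[0,0,0],[0,0,0]],[[0,0,0],[0,0,0]],[[0,0,0],[0,0,0]],[[0,0,-0.5],[0,0,0]],[[0,0,-1],[0,0,0]],[[0,0,-1],[0,0,0]],[[0,0,-1],[0,0,0]],[[0,0,-1],[0,0,0]],[[0,0,-1],[0,0,0]],[[0,0,-1],[0,0,0]],[[0,0,-1],[0,0,0]],[[0,0,-1],[0,0,0]]], "grip": 1}}

```text
t: 31.7
eef_pos: [0.4784, 0.0039, 0.2232]
tool_rot: [[-1.0, 0.001, 0.001], [0.001, 1.0, 0.0], [-0.001, 0.0, -1.0]]
wrist_force: [0.4, -0.3, -0.6]
finger_gap: 0.0853
gripper_force: 0.0
```

Emit:
{"method": "servo_tool", "body": {"commands": [[[0.5,1,-1],[0,0,0]],[[0.5,1,0],[0,0,0]],[[0.5,1,0],[0,0,0]],[[0.5,1,0],[0,0,0]],[[0.5,1,0],[0,0,0]],[[0,0,0],[0,0,0]],[[0,0,0],[0,0,0]],[[0,0,0],[0,0,0]]], "grip": 0.7}}

```text
t: 32.37
eef_pos: [0.4288, 0.1039, 0.2418]
tool_rot: [[-1.0, 0.001, 0.001], [0.001, 1.0, -0.0], [-0.001, -0.0, -1.0]]
wrist_force: [0.4, 0.7, -0.6]
finger_gap: 0.0727
gripper_force: 0.0
```

Run:
```python
from meas import *
w=snap("wrist","w10");t=snap("top","t10");s=snap("scene","s10")
st=ctrl.state();print(st["t"],st["eef_pos"])
# rectify onto plane z=.036 around H3, 2 px/mm, and find circles
def rect(c,x0,y0,half=.07,z=.036,sc=4000):
    n=int(2*half*sc); i,j=np.mgrid[0:n,0:n]
    X=np.stack([x0-half+i/sc,y0-half+j/sc,np.full(i.shape,z)],-1).reshape(-1,3)
    p=proj(c,X).astype(np.float32).reshape(n,n,2)
    return cv2.remap(c["frame"],p[...,0],p[...,1],cv2.INTER_LINEAR)
for nm,c in(("w",w),("t",t)):
    im=rect(c,.479,.104); g=cv2.GaussianBlur(cv2.cvtColor(im,cv2.COLOR_RGB2GRAY),(0,0),4)
    for R in(.026,.046):
        C=cv2.HoughCircles(g,cv2.HOUGH_GRADIENT,1,6,param1=30,param2=8,minRadius=int(R*4000)-4,maxRadius=int(R*4000)+4)
        if C is None: print(nm,R,None);continue
        for k in C[0][:4]: print(nm,R,(.479-.07+k[1]/4000).round(4),(.104-.07+k[0]/4000).round(4),k[2])
    if nm=="w":
        for lab,row in(("rows x=.479",280),):
            print(np.round(g[row,::16]).astype(int).tolist()); print(g[::16,280].astype(int).tolist())
```

```text
32.5167 [0.42894093 0.10339468 0.24138446]
w 0.026 0.4781 0.1039 105.1
w 0.026 0.5464 0.1281 106.3
w 0.026 0.4946 0.0756 107.4
w 0.026 0.4944 0.0834 105.2
w 0.046 0.4766 0.1044 181.9
w 0.046 0.4766 0.1026 187.4
w 0.046 0.4714 0.1026 180.8
w 0.046 0.4729 0.1071 187.4
[61, 71, 58, 68, 57, 110, 104, 61, 67, 66, 67, 57, 59, 68, 68, 68, 67, 78, 94, 95, 94, 95, 94, 89, 78, 98, 99, 100, 87, 92, 109, 72, 67, 84, 95]
[178, 101, 124, 144, 148, 57, 74, 90, 96, 98, 95, 73, 67, 63, 64, 68, 76, 93, 75, 66, 71, 71, 52, 50, 78, 95, 102, 102, 104, 154, 182, 185, 187, 185, 182]
t 0.026 0.5176 0.0926 103.0
t 0.026 0.4609 0.1206 105.1
t 0.026 0.5306 0.0571 105.1
t 0.026 0.5301 0.0586 105.1
t 0.046 0.4839 0.0534 187.4
t 0.046 0.4646 0.1429 185.2
t 0.046 0.5134 0.0709 184.1
t 0.046 0.4794 0.1076 187.4
```

Emit:
{"method": "servo_tool", "body": {"commands": [[[1,0.58,0],[0,0,0]],[[1,1,0],[0,0,0]],[[1,1,0],[0,0,0]],[[0.24,1,0],[0,0,0]],[[0,1,0],[0,0,0]],[[0,1,0],[0,0,0]],[[0,0,0.6],[0,0,0]],[[0,0,1],[0,0,0]],[[0,0,1],[0,0,0]],[[0,0,1],[0,0,0]],[[0,0,1],[0,0,0]],[[0,0,1],[0,0,0]]]}}

```text
t: 33.52
eef_pos: [0.3643, 0.2151, 0.1283]
tool_rot: [[-1.0, 0.002, -0.0], [0.002, 1.0, -0.0], [0.0, -0.0, -1.0]]
wrist_force: [-0.1, -0.8, 0.1]
finger_gap: 0.0728
gripper_force: 0.0
```

Emit:
{"method": "servo_tool", "body": {"commands": [[[0,0,1],[0,0,0]],[[0,0,1],[0,0,0]],[[0,0,0.5],[0,0,0]],[[0,0,0.4],[0,0,0]],[[0,0,0],[0,0,0]],[[0,0,0],[0,0,0]]]}}

```text
t: 34.02
eef_pos: [0.3643, 0.2156, 0.0717]
tool_rot: [[-1.0, 0.001, 0.0], [0.001, 1.0, 0.0], [-0.0, 0.0, -1.0]]
wrist_force: [-0.4, 0.0, -0.2]
finger_gap: 0.0725
gripper_force: 0.0
```

Emit:
{"method": "servo_tool", "body": {"commands": [[[0,0,0],[0,0,0]],[[0,0,0],[0,0,0]],[[0,0,0],[0,0,0]],[[0,0,0],[0,0,0]],[[0,0,0],[0,0,0]],[[0,0,0],[0,0,0]],[[0,0,0],[0,0,0]]], "grip": -1, "squeeze": 30}}

```text
t: 34.6
eef_pos: [0.3646, 0.2159, 0.0723]
tool_rot: [[-1.0, 0.001, 0.002], [0.001, 1.0, 0.001], [-0.002, 0.001, -1.0]]
wrist_force: [0.3, -1.3, 5.7]
finger_gap: 0.0402
gripper_force: 29.9
```

Emit:
{"method": "servo_tool", "body": {"commands": [[[0,0,-0.5],[0,0,0]],[[0,0,-1],[0,0,0]],[[0,0,-1],[0,0,0]],[[0,0,-1],[0,0,0]],[[0,0,-1],[0,0,0]],[[0,0,-1],[0,0,0]],[[0,-0.6,-0.5],[0,0,0]],[[-0.7,-1,0],[0,0,0]],[[-1,-1,0],[0,0,0]],[[-1,-1,0],[0,0,0]],[[-1,-1,0],[0,0,0]],[[-1,-1,0],[0,0,0]]]}}

```text
t: 35.6
eef_pos: [0.4581, 0.1018, 0.1914]
tool_rot: [[-1.0, 0.001, -0.0], [0.001, 1.0, -0.0], [0.0, -0.0, -1.0]]
wrist_force: [0.1, 0.4, -1.3]
finger_gap: 0.0398
gripper_force: 30.7
```

Emit:
{"method": "servo_tool", "body": {"commands": [[[-1,0,0],[0,0,0]],[[0,0,1],[0,0,0]],[[0,0,1],[0,0,0]],[[0,0,1],[0,0,0]],[[0,0,0],[0,0,0]],[[0,0,0],[0,0,0]],[[0,0,0],[0,0,0]]]}}

```text
t: 36.18
eef_pos: [0.478, 0.1033, 0.1323]
tool_rot: [[-1.0, 0.001, 0.001], [0.001, 1.0, 0.0], [-0.001, 0.0, -1.0]]
wrist_force: [0.0, -0.3, -0.8]
finger_gap: 0.0399
gripper_force: 30.8
```

Run:
```python
from meas import *
import pickle
w=snap("wrist","w11");t=snap("top","t11");s=snap("scene","s11")
st=ctrl.state();print(st["t"],st["eef_pos"],st["wrist_force"]);zb=st["eef_pos"][2]-.0723
def hc(w,zt,guess,n):
    g=cv2.medianBlur(cv2.cvtColor(w["frame"],cv2.COLOR_RGB2GRAY),5)
    u,v=proj(w,guess)[0].astype(int); e=proj(w,[guess[0],guess[1]+.0205,guess[2]])[0]; r=int(abs(e[0]-u))
    R=r+35;x0,y0=max(u-R,0),max(v-R,0);roi=g[y0:v+R,x0:u+R]
    C=cv2.HoughCircles(roi,cv2.HOUGH_GRADIENT,1,4,param1=50,param2=8,minRadius=r-5,maxRadius=r+5)
    for c in ([] if C is None else C[0][:4]):
        p=(c[0]+x0,c[1]+y0);print(n,np.round(p,1),c[2],"pred r",r,onz(w,p,zt).round(4))
hc(w,zb+.105,[*st["eef_pos"][:2],zb+.105],"cap a")
o=pickle.load(open("pics/w7.pkl","rb")); hc(o,.164,[.4735,.3056,.164],"cap b ref (manual .4704,.3049)")
```

```text
36.3333 [0.47852811 0.10368424 0.13275484] [ 0.77377701  0.0324672  -1.04169583]
cap a [326.5 363.5] 66.3 pred r 63 [0.4725 0.1022 0.1655]
cap a [322.5 361.5] 67.4 pred r 63 [0.4717 0.101  0.1655]
cap a [325.5 368.5] 61.6 pred r 63 [0.4743 0.1019 0.1655]
cap a [330.5 363.5] 67.4 pred r 63 [0.4725 0.1035 0.1655]
cap b ref (manual .4704,.3049) [328.5 356.5] 66.2 pred r 64 [0.4649 0.3052 0.164 ]
cap b ref (manual .4704,.3049) [324.5 355.5] 66.2 pred r 64 [0.4646 0.304  0.164 ]
cap b ref (manual .4704,.3049) [326.5 385.5] 66.2 pred r 64 [0.4757 0.3046 0.164 ]
cap b ref (manual .4704,.3049) [322.5 384.5] 68.4 pred r 64 [0.4753 0.3033 0.164 ]
```

Run:
```python
from h import *
import pickle
for nm,u,zt in(("w11",326,.1655),("w7",327,.164)):
    w=pickle.load(open(f"pics/{nm}.pkl","rb")); f=w["frame"]
    print(nm,[(v,f[v,u-2:u+3].mean(0).astype(int).tolist()) for v in range(400,440,3)])
    print([ (v,onz(w,(u,v),zt)[0].round(4)) for v in(410,416,422,428,434)])
```

```text
w11 [(400, [35, 32, 29]), (403, [32, 30, 23]), (406, [33, 30, 25]), (409, [32, 29, 26]), (412, [34, 30, 26]), (415, [45, 48, 31]), (418, [46, 51, 33]), (421, [48, 51, 33]), (424, [45, 50, 30]), (427, [44, 48, 33]), (430, [213, 203, 182]), (433, [236, 228, 210]), (436, [235, 227, 208]), (439, [233, 225, 206])]
[(410, np.float64(0.4903)), (416, np.float64(0.4928)), (422, np.float64(0.4952)), (428, np.float64(0.4977)), (434, np.float64(0.5002))]
w7 [(400, [236, 234, 197]), (403, [236, 232, 194]), (406, [154, 106, 0]), (409, [158, 107, 0]), (412, [160, 107, 0]), (415, [164, 113, 0]), (418, [161, 111, 1]), (421, [139, 96, 6]), (424, [230, 223, 204]), (427, [230, 223, 204]), (430, [228, 221, 201]), (433, [229, 222, 203]), (436, [229, 222, 203]), (439, [227, 220, 200])]
[(410, np.float64(0.4853)), (416, np.float64(0.4877)), (422, np.float64(0.4901)), (428, np.float64(0.4926)), (434, np.float64(0.4951))]
```

Emit:
{"method": "servo_tool", "body": {"commands": [[[0,0.07,0],[0,0,0]],[[0,0,0.4],[0,0,0]],[[0,0,0.5],[0,0,0]],[[0,0,0.3],[0,0,0]],[[0,0,0.2],[0,0,0]],[[0,0,0.2],[0,0,0]],[[0,0,0.1],[0,0,0]],[[0,0,0],[0,0,0]],[[0,0,0],[0,0,0]]]}}

```text
t: 37.08
eef_pos: [0.4778, 0.1049, 0.0973]
tool_rot: [[-1.0, 0.001, -0.0], [0.001, 1.0, -0.0], [0.0, -0.0, -1.0]]
wrist_force: [0.9, 0.0, -1.0]
finger_gap: 0.04
gripper_force: 30.8
```

Emit:
{"method": "servo_tool", "body": {"commands": [[[0,0,0.2],[0,0,0]],[[0,0,0.2],[0,0,0]],[[0,0,0],[0,0,0]],[[0,0,0],[0,0,0]]]}}

```text
t: 37.42
eef_pos: [0.4776, 0.1049, 0.089]
tool_rot: [[-1.0, 0.001, -0.001], [0.001, 1.0, -0.0], [0.001, -0.0, -1.0]]
wrist_force: [-0.4, 0.8, -1.5]
finger_gap: 0.04
gripper_force: 30.8
```

Bottom at 0.017, below the rim with no contact. Expected floor contact is at TCP 0.0863.

Emit:
{"method": "servo_tool", "body": {"commands": [[[0,0,0.1],[0,0,0]],[[0,0,0.1],[0,0,0]],[[0,0,0],[0,0,0]],[[0,0,0],[0,0,0]]]}}

```text
t: 37.75
eef_pos: [0.4784, 0.105, 0.0864]
tool_rot: [[-1.0, 0.001, 0.002], [0.001, 1.0, 0.0], [-0.002, 0.0, -1.0]]
wrist_force: [-0.8, -2.0, 5.6]
finger_gap: 0.0395
gripper_force: 31.4
```

Seated. Release, rise, back off for a clear check.

Emit:
{"method": "servo_tool", "body": {"commands": [[[0,0,0],[0,0,0]],[[0,0,0],[0,0,0]],[[0,0,0],[0,0,0]],[[0,0,-0.5],[0,0,0]],[[0,0,-1],[0,0,0]],[[0,0,-1],[0,0,0]],[[0,0,-1],[0,0,0]],[[0,0,-1],[0,0,0]],[[0,0,-1],[0,0,0]],[[0,0,-1],[0,0,0]],[[0,0,-1],[0,0,0]],[[0,0,-1],[0,0,0]]], "grip": 0.7}}

```text
t: 38.75
eef_pos: [0.4777, 0.1049, 0.257]
tool_rot: [[-1.0, 0.001, 0.001], [0.001, 1.0, 0.0], [-0.001, 0.0, -1.0]]
wrist_force: [0.1, -0.0, 0.2]
finger_gap: 0.0723
gripper_force: 0.0
```

Emit:
{"method": "servo_tool", "body": {"commands": [[[1,0,0],[0,0,0]],[[1,0,0],[0,0,0]],[[1,0,0],[0,0,0]],[[1,0,0],[0,0,0]],[[1,0,0],[0,0,0]],[[1,0,0],[0,0,0]],[[1,0,0],[0,0,0]],[[1,0,0],[0,0,0]],[[0,0,0],[0,0,0]],[[0,0,0],[0,0,0]]]}}

```text
t: 39.58
eef_pos: [0.3174, 0.1052, 0.2562]
tool_rot: [[-1.0, 0.0, 0.002], [0.0, 1.0, 0.001], [-0.002, 0.001, -1.0]]
wrist_force: [-0.5, -0.9, 0.2]
finger_gap: 0.0728
gripper_force: 0.0
```

Run:
```python
from meas import *
import pickle
t=snap("top","t12");s=snap("scene","s12")
print(ctrl.state()["t"],ctrl.state()["eef_pos"])
f=s["frame"].astype(int)
def comp(mask,X,n,z):
    u,v=proj(s,X)[0].astype(int); b=(max(u-30,0),v-30,u+30,v+30)
    c=largest(mask.astype(np.uint8),b); x,y,w,h=cv2.boundingRect(c); p=(x+w/2-.5,y+h/2-.5)
    print(n,(u,v),"bbox",(x,y,w,h),onz(s,p,z).round(4))
hsv=cv2.cvtColor(s["frame"],cv2.COLOR_RGB2HSV).astype(int)
comp((f.max(2)-f.min(2)<30)&(f.min(2)>195),[.4785,.004,.100],"shaker top",.100)
comp((f.max(2)<75),[.478,.104,.119],"capa (expect full cap mid z~.108)",.108)
comp((f.min(2)>165),[.476,.307,.119],"capb disc",.119)
comp((f.min(2)>150),[.475,.206,.184],"mill knob",.180)
```

```text
39.6833 [0.31835807 0.10523065 0.25579756]
shaker top (np.int64(315), np.int64(251)) bbox (304, 221, 41, 22) [0.5209 0.0427 0.1   ]
capa (expect full cap mid z~.108) (np.int64(290), np.int64(214)) bbox (280, 199, 23, 30) [0.4851 0.1185 0.108 ]
capb disc (np.int64(249), np.int64(165)) bbox (221, 146, 23, 39) [0.4412 0.329  0.119 ]
mill knob (np.int64(265), np.int64(164)) bbox (235, 150, 9, 33) [0.4275 0.2373 0.18  ]
```

Run:
```python
from meas import *
import pickle
s=pickle.load(open("pics/s12.pkl","rb"))
def ff(X,n,tol):
    img=cv2.cvtColor(s["frame"],cv2.COLOR_RGB2BGR).copy(); u,v=proj(s,X)[0].round().astype(int)
    m=np.zeros((482,642),np.uint8)
    a,_,_,r=cv2.floodFill(img,m,(int(u),int(v)),0,(tol,)*3,(tol,)*3,4|cv2.FLOODFILL_MASK_ONLY)
    p=(r[0]+r[2]/2-.5,r[1]+r[3]/2-.5); print(n,(u,v),r,a,onz(s,p,X[2]).round(4))
ff([.4785,.004,.100],"shaker top",5);ff([.4785,.004,.100],"shaker top",8)
ff([.476,.307,.119],"capb",8);ff([.476,.307,.119],"capb",14)
ff([.475,.206,.181],"knob",25)
ff([.478,.104,.119],"capa",6)
```

```text
shaker top (np.int64(316), np.int64(251)) (304, 242, 26, 22) 405 [ 4.78e-01 -1.00e-04  1.00e-01]
shaker top (np.int64(316), np.int64(251)) (304, 241, 28, 23) 468 [4.804e-01 1.000e-04 1.000e-01]
capb (np.int64(249), np.int64(165)) (246, 163, 9, 5) 32 [0.4773 0.3062 0.119 ]
capb (np.int64(249), np.int64(165)) (246, 163, 9, 5) 35 [0.4773 0.3062 0.119 ]
knob (np.int64(265), np.int64(166)) (264, 164, 2, 3) 5 [0.4748 0.2101 0.181 ]
capa (np.int64(291), np.int64(215)) (284, 211, 16, 10) 101 [0.4779 0.1016 0.119 ]
```

All four match their holders in position and height, so I'm handing in.

```bash
python3 -c "
from station import ctrl
print(ctrl.hand_in())"
```

```text
the job is handed in; nothing more can be done
None
```

I handed the job in at about 40 s with the mill in the tall sleeve, the shaker in the low holder and one jar in each narrow holder, all let go and none tipped over, and the glass and spread jar untouched; the judge gave no verdict, and only the mill's final seating was seen in a picture, the rest being judged from contact heights and camera measurements.

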